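# Hold the classroom air tank on its tilted charging nipple

## Robot

A 7-joint arm with a two-finger parallel gripper is mounted at the origin on the work surface. World frame = base frame: x ahead of the robot, y to its left, z up, the work surface at z = 0. Lengths are in m, angles in rad, forces in N, time in s.
With the tool pointing down it reaches from about 0.425 to 0.95 m from the base axis. Payload 4.7 kg.
Tool frame: the origin (TCP) lies at the very end of the fingers, on their centre line; the grasp point (between the pads) lies 19 mm behind it; z points along the fingers, y is the direction in which the jaws open and shut (so a half turn about z gives the same grasp; the last joint's range is limited). The gripper opens to 87 mm and grips with 3 to 60 N. Pads are 19 mm wide; open, the fingers measure 117 mm over their backs; the gripper's body (75 mm by 190 mm) begins 51 mm behind the grasp point.
Start: joints at [1.276, 0.469, -0.049, 1.532, 0.024, 1.141, -0.082], TCP at [0.177, -0.651, 0.223] pointing down, gripper open.
Joint ranges: [-2.59, 2.59], [-0.33, 1.99], [-1.39, 1.29], [0.1, 2.45], [-1.04, 4.18], [0.21, 1.99], [-2.66, 2.66]. Speed limits (rad/s): [2.57, 2.57, 3.14, 3.14, 3.14, 3.14, 3.14].

## Interface

Orientations are given as [roll, pitch, yaw] about the fixed x, y, z axes, in that order (R = Rz(yaw) Ry(pitch) Rx(roll)).
In Python, from rig import robot gives the robot as it stands.
- The arm moves only by the tool servo_tool, never from a script. Its argument "increments" is a list of rows, each a list of 2 entries, a list of its own where there are three numbers: the shift along the tool's x, y, z in units of 15 cm (1.0 is 15 cm), then the turn, a rotation vector about the tool's x, y, z in units of pi rad (1.0 is pi rad). In form: [[[tx, ty, tz], [rx, ry, rz]], ...]. A call has exactly 5 rows; each row is the pose to reach, as a shift and turn from the pose commanded when the call began, along the tool's axes at that moment, turning the shorter way round; what a row does not reach only later rows make up. A row lasts 1/12 s, in which the tool goes at most 41.7 mm and 7.16 degrees, less where a joint would pass 70% of its speed; a pose out of reach is approached as far as the arm can. A call with a number of a shift or a turn outside -1 to 1 is refused whole. A call with a gripper value outside its range is refused whole. "hand" is the closure, from -1 (fully open) to 1 (shut), set as the call begins (left out, the last holds). The fingers move at their own pace and stop on an object; "grip_force" is the grip in N (left out, the last holds). Time passes only in rows, so rows that repeat a pose let the fingers close, or fill a call up. It gives the time, the measured TCP pose, the force and the opening at its end, in the units of the state.
- robot.get_state(): the state, without advancing time (a new reading comes with each control period).
- robot.capture(name): name is "scene" or "top"; returns the picture (384x512x3 uint8, blue, green, red); there is no depth.
- robot.calibration(name): a dict with "fx", "fy", "cx", "cy" (pixels), "world_from_camera" (4x4, takes a point from camera to world coordinates). Camera axes: x right, y down, z forward; pixel columns grow to the right and rows downward; lengths in m; the calibration is good to about 2 mm. A picture is of the moment at which its call begins. calibration takes no time and is no camera call.
- robot.close_job(): hands the job in, once; it reports no verdict.
The state is a dict: "clock": time; "joint_pos": joint angles; "dq": joint speeds; "joint_torque": joint torques, N m; "tool_pos": TCP position; "tcp_rot": TCP orientation; "ft_force": force on the tool from outside, world axes, zero at the start; "torque": the same for the moment, N m; "opening": finger opening in m.
Only numpy, scipy, OpenCV 4.12 (cv2) and the standard library are available. Lean on these libraries where they do the work, as an engineer would, in place of code of your own. Each camera call takes 0.05 s, during which the arm holds its last target.

## Task

Pick up the blue pocket air tank of the class pneumatics kit, set the coupler in its foot squarely onto the brass nipple of the charging block, which leans at an angle, and press straight along the nipple until you feel it click and come up firm. Finish while still gripping the tank and holding it pressed down past the click against the nipple's spring; it springs back if you let go. Do not ram it, and leave the eraser, pot, glue stick and book where they are.

Things in the scene. Friction and masses are not known exactly. Their poses are not given: they have to be found in the camera images.
- tank: Pocket air tank, loose, 0.2 to 0.33 kg, standing upright on the desk: a blue cylinder 40 mm in diameter with a rounded top, on a steel coupler foot 38 mm in diameter (the lowest 40 mm, an orange ring just above it); 118 mm tall overall. Origin: centre of its underside; z axis: its own axis, up. The blue part from 45 to 105 mm above the underside is the place to grip, from above. A round blind bore 18 mm in diameter and 24 mm deep opens in the middle of the underside.
- tank_seat (a point): Centre of the bore's floor inside the tank's coupler, on the tank's axis, 24 mm above its underside. It comes to rest on the nipple's tip.
- charger: Charging block, fixed to the desk: grey base plate 120 x 104 x 14 mm with two aluminium cheeks, and between them, on a stiff pivot 60 mm above the desk, a red cylindrical head 48 mm in diameter with the brass nipple standing out of the middle of its top face. The head leans 16 to 35 degrees from upright, another angle each time, towards the block's own -x side, which roughly faces the robot. Origin: centre of the base's underside, z up, yaw varies.
- nipple_tip (a point): Centre of the tip of the brass nipple. Its z axis points out of the nipple along its (leaning) axis; press along -z. The nipple is 14 mm in diameter, tapers to 7 mm over its last 9 mm, and stands 44 mm out of the red face when free; this tip is 121 to 131 mm above the desk. The point moves with the nipple.
- nipple (a joint): How far the nipple is pushed into the red head, m: 0 free, 0.016 hard limit. Spring: 7 N at the start, rising to about 11 N at 2.5 mm, falling back through about 8 N at 6 mm to about 4 N at 9.5 mm (the click), then rising again: about 9 N at 12 mm, 14 N at 13 mm, 22 N at 14 mm. It returns by itself to 0 when let go.
- eraser: Red-brown eraser 42 x 20 x 13 mm lying on the desk, to be left alone. Origin: centre of underside.
- pot: Yellow cup (pen pot, empty) 80 mm in diameter, 100 mm tall, to be left alone. Origin: centre of underside.
- gluestick: White glue stick with a red cap, 26 mm in diameter, 85 mm tall, standing, to be left alone. Origin: centre of underside.
- book: Green book 130 x 190 x 22 mm lying on the desk, to be left alone. Origin: centre of underside.
Mind the look-alikes: they are no part of the job. There is more than one size of the tank; the one meant has the size given above.

How it is judged:
On the way, in this order (a step that is already met when the one before it is completed fails the run):
1. the tank is lifted off the desk in the fingers (height (world z) of tank above 0.04 m and contact force between the fingers and tank above 2 N), for 0.2 s.
2. the tank is pressed squarely onto the nipple past the click and held there (distance between tank_seat and nipple_tip below 0.006 m and angle between the z axis of tank and the z axis of nipple_tip, either way round below 0.12 rad and value of joint nipple above 0.0095 m and contact force between tank and charger above 2 N and contact force between the fingers and tank above 2 N), for 0.5 s.
At the end, for the whole second after the job is handed in: The fingers hold the tank at rest, its bore floor on the nipple's tip (within 6 mm), its axis within 0.12 rad of the nipple's, and the nipple is pushed in more than 9.5 mm (past the click) with the tank pressing on it with more than 2 N (all of step 2 and linear speed of tank below 0.02 m/s); the arm keeps its last pose, push and grip.
It fails at once if the tank is rammed: it presses on the charging block with more than 50 N (contact force between tank and charger above 50 N).
It fails at once if the eraser is moved by more than 30 mm (distance of eraser from where it was at the start of the episode above 0.03 m).
It fails at once if the pot is moved by more than 30 mm (distance of pot from where it was at the start of the episode above 0.03 m).
It fails at once if the gluestick is moved by more than 30 mm (distance of gluestick from where it was at the start of the episode above 0.03 m).
It fails at once if the book is moved by more than 30 mm (distance of book from where it was at the start of the episode above 0.03 m).
It also fails if it takes over 48 s, if anything falls off the work surface, if the arm or the gripper's body presses on something with over 40 N, if the wrist force passes 120 N, or if a joint passes its speed limit or range.

## Working session

There is one attempt and no reset: what is moved stays moved. The work goes in short steps, Python scripts to look and compute and a tool call to move; the robot and the scene stay as the last step left them, time stands still between calls to the robot, and variables do not carry over. Pictures are saved under pics/ and viewed, and the job is handed in when it is done.

Besides the shell and the picture viewer there is one more tool, called after "Request:" by a JSON object that holds its "name" and its "arguments", one argument or row to a line. servo_tool: Moves the arm, as the interface text tells. Shifts and turns lie within -1 to 1; 1 stands for 15 cm of shift or pi rad of turn. Its arguments: {"type":"object","properties":{"increments":{"type":"array","items":{"type":"array"}},"hand":{"type":"number"},"grip_force":{"type":"number"}},"required":["increments"]}

```bash
mkdir -p pics; ls; python3 - <<'E'
from rig import robot
import cv2,numpy as np
np.set_printoptions(precision=4,suppress=True)
for n in ["scene","top"]:
    im=robot.capture(n); cv2.imwrite(f"pics/{n}0.png",im)
    c=robot.calibration(n); print(n,c["fx"],c["fy"],c["cx"],c["cy"]);print(np.array(c["world_from_camera"]))
print(robot.get_state())
E
```

```text
pics
scene 406.9412407243604 406.9412407243604 260.0235449049357 183.29486539163287
[[ 0.8905  0.2994 -0.3425  0.868 ]
 [ 0.4549 -0.5708  0.6836 -0.4679]
 [ 0.0092 -0.7645 -0.6445  0.6923]
 [ 0.      0.      0.      1.    ]]
top 400.755582176395 400.755582176395 259.694039371607 188.743506618052
[[ 0.0037 -0.9892  0.1466  0.3919]
 [-1.     -0.0047 -0.0068  0.1398]
 [ 0.0074 -0.1466 -0.9892  1.294 ]
 [ 0.      0.      0.      1.    ]]
{'clock': 0.1, 'joint_pos': array([ 1.2761,  0.4693, -0.0486,  1.5336,  0.0241,  1.141 , -0.0823]), 'dq': array([ 0.0002, -0.0001,  0.0003, -0.0024,  0.002 ,  0.0009,  0.0011]), 'joint_torque': array([  0.0007, -50.9171,  -0.0811, -23.6828,  -0.0614,   0.0345,
         0.0001]), 'tool_pos': array([ 0.1772, -0.6508,  0.2216]), 'tcp_rot': array([-3.1399,  0.0001,  0.2658]), 'ft_force': array([-0.3239, -0.1806,  0.0493]), 'torque': array([-0.0023,  0.0141, -0.0284]), 'opening': 0.08708555943020906}
```

View pics/scene0.png

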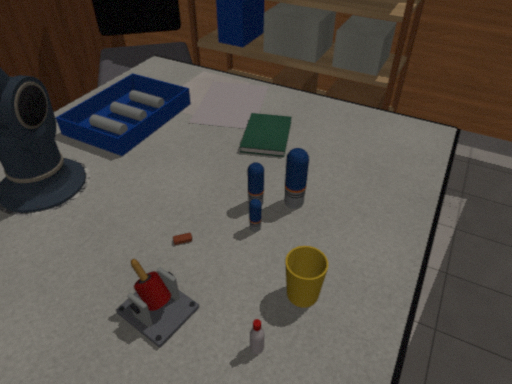

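View pics/top0.png

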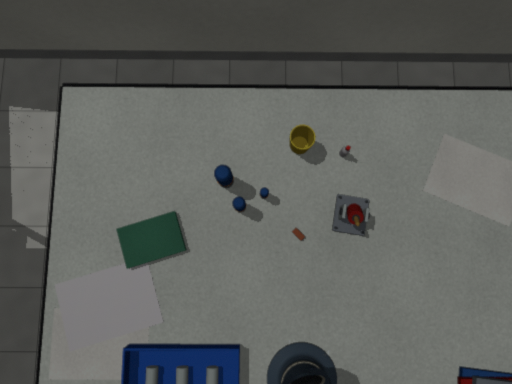

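```bash
cat > h.py <<'E'
import numpy as np,cv2
from rig import robot
np.set_printoptions(precision=4,suppress=True)
def cal(n):
    c=robot.calibration(n); return c,np.array(c["world_from_camera"])
def ray(n,u,v):
    c,T=cal(n); d=T[:3,:3]@np.array([(u-c["cx"])/c["fx"],(v-c["cy"])/c["fy"],1]); return T[:3,3],d/np.linalg.norm(d)
def onz(n,u,v,z):
    o,d=ray(n,u,v); return o+d*(z-o[2])/d[2]
def proj(n,p):
    c,T=cal(n); q=T[:3,:3].T@(np.asarray(p)-T[:3,3]); return np.array([c["fx"]*q[0]/q[2]+c["cx"],c["fy"]*q[1]/q[2]+c["cy"]])
def two(a,b):
    (o1,d1),(o2,d2)=ray("scene",*a),ray("top",*b)
    s=np.linalg.lstsq(np.stack([d1,-d2],1),o2-o1,rcond=None)[0]
    p,q=o1+d1*s[0],o2+d2*s[1]; return (p+q)/2,np.linalg.norm(p-q)
E
python3 - <<'E'
import cv2,numpy as np
from h import *
s=cv2.imread("pics/scene0.png");t=cv2.imread("pics/top0.png")
cv2.imwrite("pics/c1.png",cv2.resize(s[135:245,225:325],None,fx=5,fy=5,interpolation=2))
cv2.imwrite("pics/c2.png",cv2.resize(s[250:350,105:215],None,fx=6,fy=6,interpolation=2))
cv2.imwrite("pics/c3.png",cv2.resize(t[155:245,205:375],None,fx=4.6,fy=4.6,interpolation=2))
for n,im in(("scene",s),("top",t)):
    hsv=cv2.cvtColor(im,cv2.COLOR_BGR2HSV)
    m=cv2.inRange(hsv,(100,120,30),(130,255,255))
    k,l,st,ce=cv2.connectedComponentsWithStats(m)
    for i in range(1,k):
        if 30<st[i,4]<3000: print(n,st[i],ce[i], cv2.minAreaRect(np.argwhere(l==i)[:,::-1].astype(np.float32)))
E
```

```text
scene [ 217    0   47   47 1923] [239.3874  20.5018] ((240.0, 23.0), (46.0, 46.0), 90.0)
scene [286 148  22  42 763] [296.4666 168.9345] ((296.5660095214844, 168.57614135742188), (20.305408477783203, 41.25204086303711), 4.085616588592529)
scene [248 163  15  31 399] [255.3784 177.9499] ((255.0, 178.0), (30.0, 14.0), 90.0)
scene [250 199  11  23 226] [254.9867 209.7655] ((255.0, 210.0), (22.0, 10.0), 90.0)
top [215 166  17  16 212] [222.5189 173.4575] ((223.0, 173.5), (16.0, 15.0), 0.0)
top [261 188   7   9  52] [263.9615 192.0769] ((264.0, 192.0), (8.0, 6.0), 90.0)
top [233 197  12  13 119] [238.7143 203.084 ] ((239.00003051757812, 203.00003051757812), (11.31370735168457, 11.31370735168457), 45.0)
top [460 368  52   9 317] [481.2618 372.9937] ((485.5, 372.0), (8.0, 51.0), 90.0)
```

View pics/c1.png

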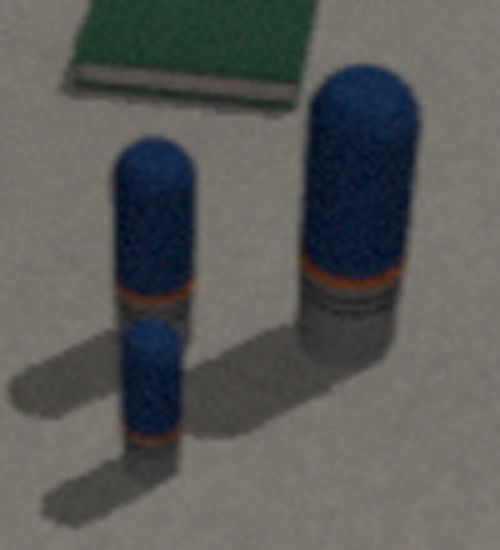

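View pics/c2.png

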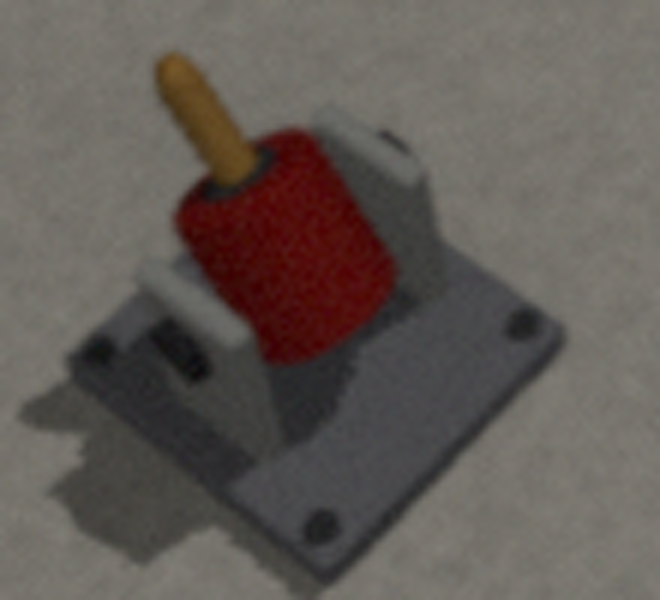

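View pics/c3.png

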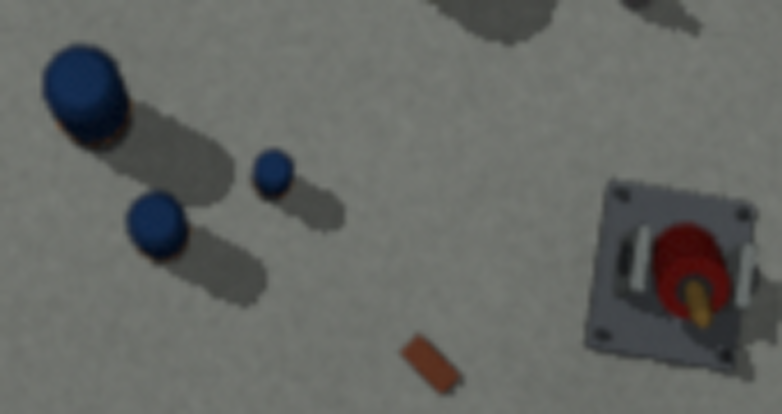

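```bash
python3 - <<'E'
from h import *
s=cv2.imread("pics/scene0.png");t=cv2.imread("pics/top0.png")
# tank candidates
for nm,a,b in(("mid",(256,163),(239.1,203.3)),("big",(297.5,148.3),(222.8,173)),("small",(255.3,199),(264,192))):
    print(nm)
    for z in(0.06,.08,0.098,.118,.15): print(z,onz("top",*b,z))
print("mid ring/side scene (ring z~.045 front)",onz("scene",225+155/5,135+298/5,.0425), "top tri",two((256,163),(239.1,203.3)))
print("big",two((297.5,149),(222.8,173)),"small",two((255.3,199.5),(264,192)))
# charger
for n,im,(x0,y0,x1,y1) in(("scene",s,(105,250,215,350)),("top",t,(325,185,380,245))):
    c=im[y0:y1,x0:x1]; hsv=cv2.cvtColor(c,cv2.COLOR_BGR2HSV)
    for nm,m in(("brass",cv2.inRange(hsv,(10,110,50),(28,255,255))),("red",cv2.inRange(hsv,(0,150,40),(8,255,255))|cv2.inRange(hsv,(172,150,40),(180,255,255)))):
        p=np.argwhere(m)[:,::-1]+[x0,y0]
        print(n,nm,len(p),p.mean(0),p.min(0),p.max(0)); 
        vx=cv2.fitLine(p.astype(np.float32),cv2.DIST_L2,0,.01,.01).ravel(); d=(p-vx[2:])@vx[:2]; print(" line",vx,"ext",vx[2:]+vx[:2]*d.min(),vx[2:]+vx[:2]*d.max())
cv2.imwrite("pics/c4.png",cv2.resize(t[188:243,325:380],None,fx=10,fy=10,interpolation=2))
E
```

```text
mid
0.06 [0.529  0.1949 0.06  ]
0.08 [0.5268 0.194  0.08  ]
0.098 [0.5248 0.1932 0.098 ]
0.118 [0.5225 0.1923 0.118 ]
0.15 [0.519  0.1909 0.15  ]
big
0.06 [0.6241 0.247  0.06  ]
0.08 [0.6203 0.2452 0.08  ]
0.098 [0.6169 0.2437 0.098 ]
0.118 [0.6132 0.2419 0.118 ]
0.15 [0.6071 0.2392 0.15  ]
small
0.06 [0.5647 0.1179 0.06  ]
0.08 [0.5619 0.1183 0.08  ]
0.098 [0.5593 0.1186 0.098 ]
0.118 [0.5565 0.119  0.118 ]
0.15 [0.5521 0.1195 0.15  ]
mid ring/side scene (ring z~.045 front) [0.5332 0.1794 0.0425] top tri (array([0.5235, 0.1931, 0.1246]), np.float64(0.00405991320097606))
big (array([0.6058, 0.2386, 0.1627]), np.float64(0.0023130869261195593)) small (array([0.5617, 0.119 , 0.0874]), np.float64(0.001991534279717844))
scene brass 173 [138.9133 269.9191] [131 259] [147 280]
 line [  0.5475   0.8368 138.9133 269.9191] ext [132.1378 259.5642] [145.3568 279.7665]
scene red 821 [153.2119 291.6724] [135 272] [170 310]
 line [  0.513    0.8584 153.2119 291.6724] ext [143.8805 276.0599] [161.7485 305.955 ]
top brass 44 [356.3636 220.75  ] [354 216] [359 225]
 line [  0.2908   0.9568 356.3636 220.75  ] ext [354.9265 216.0223] [357.6847 225.0958]
top red 202 [354.2079 212.698 ] [347 204] [363 223]
 line [  0.3833   0.9236 354.2079 212.698 ] ext [350.8045 204.4961] [358.3516 222.684 ]
```

View pics/c4.png

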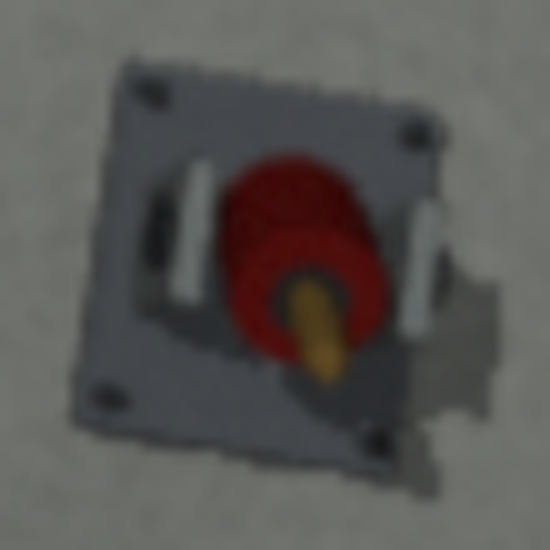

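```bash
python3 - <<'E'
from h import *
f=lambda x,y,k,x0,y0:((x+.5)/k-.5+x0,(y+.5)/k-.5+y0)
T=lambda x,y:f(x,y,10,325,188); S=lambda x,y:f(x,y,6,105,250)
bt=[onz("top",*T(*p),.014)[:2] for p in((152,93),(418,135),(378,443),(110,398))]
bs=[onz("scene",*S(*p),.014)[:2] for p in((523,323),(320,525),(97,350))]
print("bolts top",np.array(bt),np.mean(bt,0)); print("scene",np.array(bs),"mid diag",(bs[0]+bs[2])/2)
b=np.array(bt)
ex=((b[0]+b[1])-(b[2]+b[3]))/2; ey=((b[0]+b[3])-(b[1]+b[2]))/2
print("yaws deg",np.degrees([np.arctan2(ex[1],ex[0]),np.arctan2(-ey[0],ey[1])]),np.linalg.norm(ex),np.linalg.norm(ey))
d=b[1]-bs[0]; print("scene edge yaw")
# scene bolts: which corners
for p in bs: print([round(float(np.linalg.norm(p-q)),4) for q in b])
tip=two(S(171,66),T(328,368)); base=two(S(240,172),T(308,297)); print("tip",tip,"base",base)
v=tip[0]-base[0]; print(np.linalg.norm(v),v/np.linalg.norm(v), "lean",np.degrees(np.arccos(v[2]/np.linalg.norm(v))),"az",np.degrees(np.arctan2(v[1],v[0])))
E
```

```text
bolts top [[ 0.5565 -0.1272]
 [ 0.5432 -0.2126]
 [ 0.4445 -0.1964]
 [ 0.4584 -0.1112]] [ 0.5006 -0.1618]
scene [[ 0.5539 -0.1264]
 [ 0.5397 -0.2114]
 [ 0.4405 -0.1962]] mid diag [ 0.4972 -0.1613]
yaws deg [-9.2847 -9.0525] 0.0997305802710289 0.08635781646331636
scene edge yaw
[0.0026, 0.0869, 0.1299, 0.0967]
[0.0859, 0.0037, 0.0964, 0.129]
[0.1349, 0.104, 0.0039, 0.0868]
tip (array([ 0.4616, -0.1548,  0.1202]), np.float64(0.0008416479675731667)) base (array([ 0.4842, -0.1583,  0.0876]), np.float64(0.0027066870527678827))
0.03988510432733074 [-0.5673  0.0874  0.8188] lean 35.03262637359664 az 171.2396363843528
```

```bash
python3 - <<'E'
from h import *
c=np.array([.499,-.1615]); 
def ax(l,az): l,az=np.radians([l,az]); return np.array([np.sin(l)*np.cos(az),np.sin(l)*np.sin(az),np.cos(l)])
print("meas angle scene",np.degrees(np.arctan2(.8368,.5475)),"top",np.degrees(np.arctan2(.9568,.2908)))
tip=np.array([.4616,-.1548,.1205])
for l in(16,20,24,28,30,32,34,36):
    r=[]
    for az in(168.8,170.8,172.8):
        a=ax(l,az)
        for n in("scene","top"):
            d=proj(n,tip-.04*a)-proj(n,tip); r.append((round(float(np.degrees(np.arctan2(d[1],d[0]))),1),round(float(np.linalg.norm(d)),1)))
    p=np.r_[c,.06]+.074*ax(l,170.8)
    print(l,r,"tip px",proj("scene",p),proj("top",p))
s=cv2.imread("pics/scene0.png")[250:320,105:215]
hsv=cv2.cvtColor(s,cv2.COLOR_BGR2HSV)
m=cv2.inRange(hsv,(0,150,40),(8,255,255))|cv2.inRange(hsv,(172,150,40),(180,255,255))
cv2.imwrite("pics/red.png",cv2.resize(m,None,fx=6,fy=6,interpolation=0))
b=cv2.inRange(hsv,(10,110,50),(28,255,255))
for y in range(70):
    x=np.flatnonzero(b[y]); r=np.flatnonzero(m[y])
    if len(x) or len(r): print(y+250, (x.min()+105,x.max()+105) if len(x) else '', (r.min()+105,r.max()+105) if len(r) else '')
E
```

```text
meas angle scene 56.80415074372001 top 73.09441194815606
16 [(64.4, 18.3), (-132.2, 3.8), (63.8, 18.3), (-133.3, 3.9), (63.1, 18.2), (-134.4, 4.0)] tip px [138.6208 261.513 ] [359.3655 218.2819]
20 [(62.7, 19.1), (-122.4, 4.4), (61.9, 19.1), (-123.9, 4.5), (61.1, 19.0), (-125.3, 4.6)] tip px [136.8934 260.7676] [359.0116 219.9879]
24 [(61.1, 19.9), (-115.0, 5.1), (60.2, 19.8), (-116.7, 5.2), (59.3, 19.7), (-118.3, 5.3)] tip px [135.2652 260.1865] [358.6344 221.6573]
28 [(59.6, 20.5), (-109.3, 5.7), (58.6, 20.4), (-111.1, 5.9), (57.5, 20.4), (-113.0, 6.0)] tip px [133.7437 259.7703] [358.2361 223.2803]
30 [(58.8, 20.8), (-106.9, 6.1), (57.8, 20.7), (-108.8, 6.2), (56.7, 20.7), (-110.7, 6.3)] tip px [133.025  259.6242] [358.0297 224.0717]
32 [(58.1, 21.1), (-104.8, 6.5), (57.0, 21.0), (-106.8, 6.6), (55.9, 21.0), (-108.7, 6.7)] tip px [132.3355 259.5191] [357.819  224.8481]
34 [(57.4, 21.3), (-103.0, 6.8), (56.3, 21.3), (-104.9, 6.9), (55.1, 21.2), (-106.9, 7.0)] tip px [131.6757 259.455 ] [357.6042 225.6084]
36 [(56.8, 21.5), (-101.3, 7.2), (55.5, 21.5), (-103.3, 7.3), (54.3, 21.4), (
[... 1502 characters left out ...]
, np.int64(168))
292  (np.int64(137), np.int64(169))
293  (np.int64(138), np.int64(169))
294  (np.int64(139), np.int64(170))
295  (np.int64(139), np.int64(170))
296  (np.int64(140), np.int64(170))
297  (np.int64(141), np.int64(170))
298  (np.int64(141), np.int64(169))
299  (np.int64(142), np.int64(168))
300  (np.int64(143), np.int64(168))
301  (np.int64(144), np.int64(167))
302  (np.int64(146), np.int64(166))
303  (np.int64(147), np.int64(165))
304  (np.int64(147), np.int64(164))
305  (np.int64(148), np.int64(163))
306  (np.int64(148), np.int64(161))
307  (np.int64(148), np.int64(160))
308  (np.int64(149), np.int64(158))
309  (np.int64(149), np.int64(156))
310  (np.int64(152), np.int64(153))
```

```bash
cat >> h.py <<'E'
from scipy.spatial.transform import Rotation as R
def inc(p,Rt):
    s=robot.get_state(); R0=R.from_euler('xyz',s["tcp_rot"])
    d=R0.inv().apply(np.asarray(p)-s["tool_pos"])/.15
    w=(R0.inv()*Rt).as_rotvec()/np.pi
    print("t",s["clock"],"pos",s["tool_pos"],"rpy",s["tcp_rot"],"F",s["ft_force"],"op",s["opening"]); print("shift",d,"turn",w)
def down(yaw): return R.from_euler('xyz',[np.pi,0,yaw])
AX=None
def tilt(l,az=170.8):
    l,az=np.radians([l,az]); a=np.array([np.sin(l)*np.cos(az),np.sin(l)*np.sin(az),np.cos(l)])
    x=np.cross([np.sin(az),-np.cos(az),0],-a)  # y horiz
    y=np.array([np.sin(az),-np.cos(az),0]); y=-y if y[1]>0 else y
    x=np.cross(y,-a); return a,R.from_matrix(np.stack([x,y,-a],1))
E
python3 - <<'E'
from h import *
print(tilt(31.5)[1].as_matrix(), tilt(0)[1].as_euler('xyz'))
inc([.42,-.42,.23],down(-.2+.2))
E
```

```text
[[ 0.8417 -0.1599  0.5158]
 [-0.1363 -0.9871 -0.0835]
 [ 0.5225  0.     -0.8526]] [ 3.1416  0.     -0.1606]
t 0.1 pos [ 0.1772 -0.6508  0.2216] rpy [-3.1399  0.0001  0.2658] F [-0.3239 -0.1806  0.0493] op 0.08708555943020906
shift [ 1.9661 -1.0593 -0.0541] turn [-0.0005  0.0001  0.0846]
```

Request:
{"name": "servo_tool", "arguments": {
  "increments": [
    [[0.15, -0.08, -0.01], [0, 0, 0.02]],
    [[0.35, -0.19, -0.02], [0, 0, 0.04]],
    [[0.56, -0.3, -0.03], [0, 0, 0.06]],
    [[0.78, -0.42, -0.04], [0, 0, 0.075]],
    [[0.98, -0.53, -0.05], [0, 0, 0.084]]
  ],
  "hand": -1
}}

```text
clock: 0.52
tool_pos: [0.2996, -0.5341, 0.2296]
tcp_rot: [-3.141, 0.0, 0.0]
ft_force: [1.7, -0.5, 0.4]
opening: 0.0871
```

```bash
python3 -c "
from h import *
inc([.43,-.3,.24],down(0)); inc([.5245,.195,.24],down(0)); print(robot.get_state()['joint_pos'])"
```

```text
t 0.5167 pos [ 0.2996 -0.5341  0.2296] rpy [-3.1405  0.0001  0.0002] F [ 1.7277 -0.453   0.4415] op 0.08707192762600834
shift [ 0.8695 -1.5603 -0.0676] turn [-0.0003  0.      0.0001]
t 0.5167 pos [ 0.2996 -0.5341  0.2296] rpy [-3.1405  0.0001  0.0002] F [ 1.7277 -0.453   0.4415] op 0.08707192762600834
shift [ 1.5003 -4.8601 -0.0641] turn [-0.0003  0.      0.0001]
[ 1.0254  0.3616 -0.0455  1.6797  0.0174  1.1017 -0.5956]
```

Request:
{"name": "servo_tool", "arguments": {
  "increments": [
    [[0.2, -0.2, -0.02], [0, 0, 0]],
    [[0.4, -0.4, -0.04], [0, 0, 0]],
    [[0.6, -0.6, -0.06], [0, 0, 0]],
    [[0.8, -0.8, -0.06], [0, 0, 0]],
    [[0.95, -1.0, -0.06], [0, 0, 0]]
  ]
}}

```text
clock: 0.93
tool_pos: [0.4421, -0.3842, 0.239]
tcp_rot: [3.141, -0.001, 0.002]
ft_force: [1.0, -0.3, 0.7]
opening: 0.087
```

Request:
{"name": "servo_tool", "arguments": {
  "increments": [
    [[0.06, -0.2, 0], [0, 0, 0]],
    [[0.12, -0.4, 0], [0, 0, 0]],
    [[0.18, -0.6, 0], [0, 0, 0]],
    [[0.24, -0.8, 0], [0, 0, 0]],
    [[0.3, -1.0, 0], [0, 0, 0]]
  ]
}}

```text
clock: 1.35
tool_pos: [0.4852, -0.234, 0.2387]
tcp_rot: [-3.141, 0.001, 0.002]
ft_force: [0.2, -0.4, 0.5]
opening: 0.0873
```

Request:
{"name": "servo_tool", "arguments": {
  "increments": [
    [[0.04, -0.2, 0], [0, 0, 0]],
    [[0.08, -0.4, 0], [0, 0, 0]],
    [[0.12, -0.6, 0], [0, 0, 0]],
    [[0.16, -0.8, 0], [0, 0, 0]],
    [[0.2, -1.0, 0], [0, 0, 0]]
  ]
}}

```text
clock: 1.77
tool_pos: [0.5147, -0.0841, 0.2388]
tcp_rot: [3.141, 0.001, 0.002]
ft_force: [0.5, -0.4, 0.6]
opening: 0.0872
```

Request:
{"name": "servo_tool", "arguments": {
  "increments": [
    [[0, -0.2, 0], [0, 0, 0]],
    [[0, -0.4, 0], [0, 0, 0]],
    [[0, -0.6, 0], [0, 0, 0]],
    [[0, -0.8, 0], [0, 0, 0]],
    [[0, -1.0, 0], [0, 0, 0]]
  ]
}}

```text
clock: 2.18
tool_pos: [0.5141, 0.0658, 0.2388]
tcp_rot: [3.141, 0.001, 0.002]
ft_force: [0.7, -0.4, -0.2]
opening: 0.087
```

```bash
python3 -c "
from h import *
inc([.5245,.195,.20],down(0)); print(robot.get_state()['joint_pos'])"
```

```text
t 2.1833 pos [0.5141 0.0658 0.2388] rpy [3.1413 0.0005 0.0018] F [ 0.7139 -0.449  -0.1917] op 0.08699011042854049
shift [ 0.0708 -0.8615  0.2581] turn [0.0001 0.0002 0.0006]
[ 0.1295  0.225  -0.3966  1.863   0.0984  1.0732 -1.8741]
```

Request:
{"name": "servo_tool", "arguments": {
  "increments": [
    [[0.02, -0.17, 0], [0, 0, 0]],
    [[0.04, -0.35, 0], [0, 0, 0]],
    [[0.06, -0.52, 0.05], [0, 0, 0]],
    [[0.07, -0.7, 0.15], [0, 0, 0]],
    [[0.07, -0.86, 0.25], [0, 0, 0]]
  ]
}}

```text
clock: 2.6
tool_pos: [0.5252, 0.1952, 0.2013]
tcp_rot: [-3.141, -0.001, 0.002]
ft_force: [0.2, 0.1, -0.6]
opening: 0.0873
```

```bash
python3 -c "
from h import *
for n in ('scene','top'):
    im=robot.capture(n); cv2.imwrite(f'pics/{n}1.png',im)
s=cv2.imread('pics/scene1.png')[80:260,180:370]; t=cv2.imread('pics/top1.png')[140:260,190:320]
cv2.imwrite('pics/d1.png',np.hstack([cv2.resize(s,(400,380)),cv2.resize(t,(400,380))]))
inc([.5245,.195,.06],down(0))"
```

```text
t 2.7 pos [0.5221 0.1978 0.1989] rpy [-3.1404  0.0053  0.0093] F [-0.2913 -0.0953 -0.0351] op 0.08728557959735236
shift [0.0205 0.0198 0.9262] turn [-0.0004  0.0017  0.003 ]
```

View pics/d1.png

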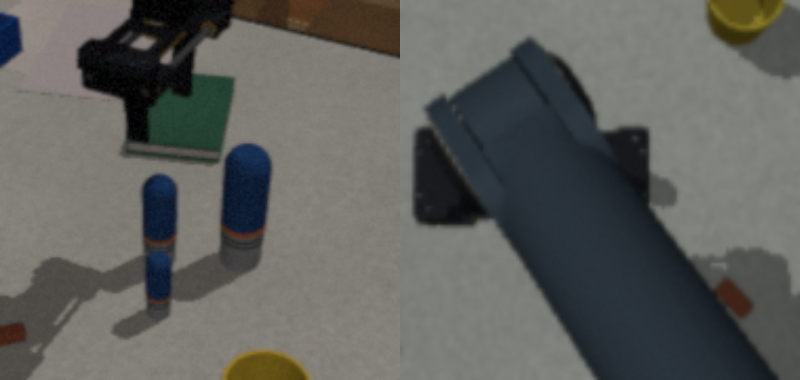

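```bash
python3 -c "
from h import *
for y in (.149,.245): print(proj('scene',[.5221,y,.199]))
inc([.5245,.195,.06],down(0))"
```

```text
[244.88  146.068]
[265.1928 124.5717]
t 2.7 pos [0.5221 0.1978 0.1989] rpy [-3.1404  0.0053  0.0093] F [-0.2913 -0.0953 -0.0351] op 0.08728557959735236
shift [0.0205 0.0198 0.9262] turn [-0.0004  0.0017  0.003 ]
```

View pics/scene1.png

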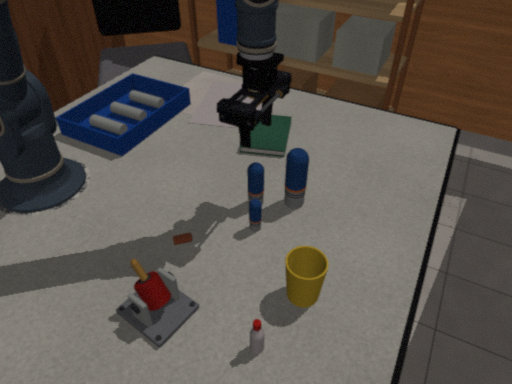

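Request:
{"name": "servo_tool", "arguments": {
  "increments": [
    [[0.02, 0.02, 0.05], [0, 0, 0]],
    [[0.02, 0.02, 0.12], [0, 0, 0]],
    [[0.02, 0.02, 0.2], [0, 0, 0]],
    [[0.02, 0.02, 0.3], [0, 0, 0]],
    [[0.02, 0.02, 0.4], [0, 0, 0]]
  ]
}}

```text
clock: 3.12
tool_pos: [0.5282, 0.1887, 0.1404]
tcp_rot: [3.141, -0.0, -0.001]
ft_force: [0.2, 0.5, -0.9]
opening: 0.0868
```

```bash
python3 -c "
from h import *
inc([.5245,.195,.06],down(0))"
```

```text
t 3.1167 pos [0.5282 0.1887 0.1404] rpy [ 3.1409 -0.0003 -0.0007] F [ 0.2054  0.5392 -0.8929] op 0.08675494063797994
shift [-0.0246 -0.0422  0.5358] turn [ 0.0002 -0.0001 -0.0002]
```

Request:
{"name": "servo_tool", "arguments": {
  "increments": [
    [[-0.02, -0.04, 0.1], [0, 0, 0]],
    [[-0.02, -0.04, 0.2], [0, 0, 0]],
    [[-0.02, -0.04, 0.32], [0, 0, 0]],
    [[-0.02, -0.04, 0.44], [0, 0, 0]],
    [[-0.02, -0.04, 0.5], [0, 0, 0]]
  ]
}}

```text
clock: 3.53
tool_pos: [0.5237, 0.1942, 0.0638]
tcp_rot: [3.139, 0.003, -0.0]
ft_force: [0.5, 0.1, -0.6]
opening: 0.0871
```

Request:
{"name": "servo_tool", "arguments": {
  "increments": [
    [[0, 0, 0.02], [0, 0, 0]],
    [[0, 0, 0.03], [0, 0, 0]],
    [[0, 0, 0.03], [0, 0, 0]],
    [[0, 0, 0.03], [0, 0, 0]],
    [[0, 0, 0.03], [0, 0, 0]]
  ]
}}

```text
clock: 3.95
tool_pos: [0.5256, 0.1967, 0.063]
tcp_rot: [-3.141, -0.002, 0.002]
ft_force: [-0.1, -0.3, 0.8]
opening: 0.0872
```

```bash
python3 -c "
from h import *
s=robot.capture('scene'); cv2.imwrite('pics/scene2.png',s); cv2.imwrite('pics/e2.png',cv2.resize(s[80:240,180:340],(640,640)))
inc([.5245,.195,.058],down(0))"
```

```text
t 4.0 pos [0.5255 0.1967 0.0629] rpy [-3.1411 -0.0017  0.0018] F [-0.1208 -0.0431 -0.135 ] op 0.08691365237834715
shift [-0.0069  0.011   0.0328] turn [-0.0002 -0.0006  0.0006]
```

View pics/e2.png

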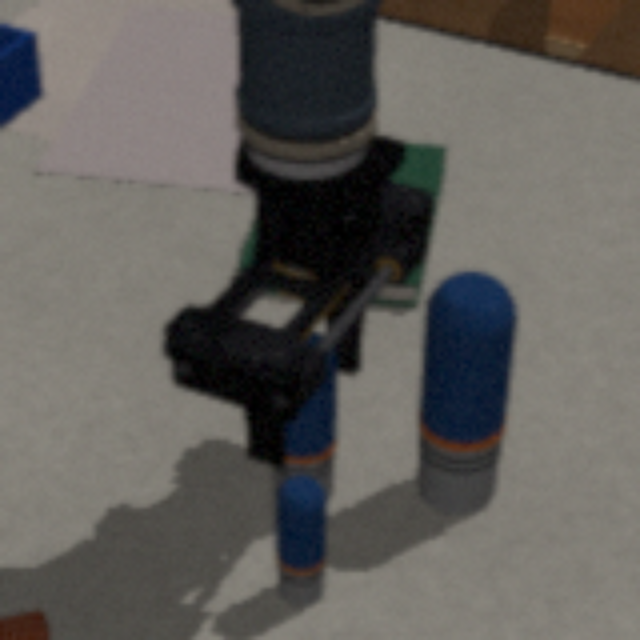

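Request:
{"name": "servo_tool", "arguments": {
  "increments": [
    [[0, 0, 0], [0, 0, 0]],
    [[0, 0, 0], [0, 0, 0]],
    [[0, 0, 0], [0, 0, 0]],
    [[0, 0, 0], [0, 0, 0]],
    [[0, 0, 0], [0, 0, 0]]
  ],
  "hand": 1,
  "grip_force": 45
}}

```text
clock: 4.42
tool_pos: [0.5249, 0.1965, 0.0621]
tcp_rot: [3.142, -0.0, 0.002]
ft_force: [0.0, -0.5, -0.4]
opening: 0.0612
```

Request:
{"name": "servo_tool", "arguments": {
  "increments": [
    [[0, 0, 0], [0, 0, 0]],
    [[0, 0, 0], [0, 0, 0]],
    [[0, 0, 0], [0, 0, 0]],
    [[0, 0, 0], [0, 0, 0]],
    [[0, 0, 0], [0, 0, 0]]
  ]
}}

```text
clock: 4.83
tool_pos: [0.5249, 0.1961, 0.062]
tcp_rot: [3.141, 0.0, 0.002]
ft_force: [0.6, -0.8, 1.4]
opening: 0.0394
```

Request:
{"name": "servo_tool", "arguments": {
  "increments": [
    [[0, 0, -0.05], [0, 0, 0]],
    [[0, 0, -0.12], [0, 0, 0]],
    [[0, 0, -0.25], [0, 0, 0]],
    [[0, 0, -0.4], [0, 0, 0]],
    [[0, 0, -0.55], [0, 0, 0]]
  ]
}}

```text
clock: 5.25
tool_pos: [0.5244, 0.1966, 0.1458]
tcp_rot: [-3.142, 0.001, 0.002]
ft_force: [-0.0, -0.1, -3.4]
opening: 0.039
```

Request:
{"name": "servo_tool", "arguments": {
  "increments": [
    [[0, 0, -0.15], [0, 0, 0]],
    [[0, 0, -0.3], [0, 0, 0]],
    [[0, 0, -0.45], [0, 0, 0]],
    [[0, 0, -0.6], [0, 0, 0]],
    [[0, 0, -0.7], [0, 0, 0]]
  ]
}}

```text
clock: 5.67
tool_pos: [0.5252, 0.1971, 0.2527]
tcp_rot: [-3.14, -0.003, 0.002]
ft_force: [-0.4, 0.0, -2.8]
opening: 0.0394
```

```bash
python3 -c "
from h import *
a,Rt=tilt(31.5)
tip=np.array([.4613,-.155,.122])
P=tip+a*(.038+.06)   # TCP, seat 60mm above tip
print(P)
inc(P+[0,0,.03],tilt(0)[1]); print(robot.get_state()['joint_pos'])"
```

```text
[ 0.4108 -0.1468  0.2056]
t 5.6667 pos [0.5252 0.1971 0.2527] rpy [-3.1402 -0.0031  0.0024] F [-0.3882  0.0165 -2.7775] op 0.03944684845899672
shift [-0.7687  2.2911  0.1085] turn [-0.0005 -0.001   0.0519]
[-0.0665  0.2906 -0.4555  1.7533  0.1404  1.1263 -2.134 ]
```

Request:
{"name": "servo_tool", "arguments": {
  "increments": [
    [[0, 0.2, 0], [0, 0, 0.01]],
    [[0, 0.4, 0], [0, 0, 0.02]],
    [[0, 0.6, 0], [0, 0, 0.03]],
    [[0, 0.8, 0], [0, 0, 0.04]],
    [[0, 1.0, 0], [0, 0, 0.05]]
  ]
}}

```text
clock: 6.08
tool_pos: [0.5246, 0.0454, 0.2503]
tcp_rot: [-3.141, -0.001, -0.156]
ft_force: [1.1, 0.6, -3.8]
opening: 0.0389
```

Request:
{"name": "servo_tool", "arguments": {
  "increments": [
    [[-0.03, 0.2, 0], [0, 0, 0]],
    [[-0.06, 0.4, 0], [0, 0, 0]],
    [[-0.09, 0.6, 0], [0, 0, 0]],
    [[-0.12, 0.8, 0], [0, 0, 0]],
    [[-0.15, 1.0, 0], [0, 0, 0]]
  ]
}}

```text
clock: 6.5
tool_pos: [0.4788, -0.0991, 0.2502]
tcp_rot: [-3.141, -0.001, -0.154]
ft_force: [0.5, 0.0, -3.0]
opening: 0.0392
```

```bash
python3 -c "
from h import *
a,Rt=tilt(31.5)
tip=np.array([.4613,-.155,.122])
P=tip+a*(.038+.06)   # TCP, seat 60mm above tip
inc(P,Rt); print(robot.get_state()['joint_pos'])"
```

```text
t 6.5 pos [ 0.4788 -0.0991  0.2502] rpy [-3.1414 -0.0006 -0.1545] F [ 0.4587  0.0184 -2.9682] op 0.039194841736786105
shift [-0.3997  0.384   0.2976] turn [-0.0006  0.1748  0.0019]
[ 0.3589  0.1521 -0.2692  1.915   0.0455  1.0797 -1.654 ]
```

Request:
{"name": "servo_tool", "arguments": {
  "increments": [
    [[0, 0.08, 0], [0, 0.035, 0]],
    [[-0.05, 0.16, 0], [0, 0.07, 0]],
    [[-0.1, 0.24, 0], [0, 0.105, 0]],
    [[-0.15, 0.31, 0], [0, 0.14, 0]],
    [[-0.2, 0.38, 0], [0, 0.175, 0]]
  ]
}}

```text
clock: 6.92
tool_pos: [0.4402, -0.1501, 0.2506]
tcp_rot: [3.14, -0.556, -0.154]
ft_force: [0.8, 1.5, -3.4]
opening: 0.039
```

```bash
python3 -c "
from h import *
a,Rt=tilt(31.5)
tip=np.array([.4613,-.155,.122])
P=tip+a*(.038+.06)   # TCP, seat 60mm above tip
inc(P,Rt); print(robot.get_state()['joint_pos'])"
```

```text
t 6.9167 pos [ 0.4402 -0.1501  0.2506] rpy [ 3.1396 -0.5556 -0.1541] F [ 0.7502  1.4553 -3.381 ] op 0.03899675804739511
shift [-0.3259  0.0081  0.1509] turn [-0.0004 -0.0018  0.0018]
[ 0.4566 -0.1409 -0.1546  2.3235 -0.237   0.4159 -1.2376]
```

```bash
python3 -c "
from h import *
a,Rt=tilt(31.5)
tip=np.array([.4613,-.155,.122])
P=tip+a*(.038+.04);print(P)
inc(P,Rt)"
```

```text
[ 0.4211 -0.1485  0.1885]
t 6.9167 pos [ 0.4402 -0.1501  0.2506] rpy [ 3.1396 -0.5556 -0.1541] F [ 0.7502  1.4553 -3.381 ] op 0.03899675804739511
shift [-0.3267  0.0083  0.2842] turn [-0.0004 -0.0018  0.0018]
```

Request:
{"name": "servo_tool", "arguments": {
  "increments": [
    [[-0.07, 0, 0.06], [0, 0, 0]],
    [[-0.14, 0, 0.12], [0, 0, 0]],
    [[-0.21, 0, 0.18], [0, 0, 0]],
    [[-0.27, 0, 0.23], [0, 0, 0]],
    [[-0.32, 0, 0.28], [0, 0, 0]]
  ]
}}

```text
clock: 7.33
tool_pos: [0.4214, -0.1461, 0.1882]
tcp_rot: [-3.141, -0.549, -0.154]
ft_force: [0.6, 0.2, -2.1]
opening: 0.0392
```

Request:
{"name": "servo_tool", "arguments": {
  "increments": [
    [[0, 0, 0], [0, 0, 0]],
    [[0, 0, 0], [0, 0, 0]],
    [[0, 0, 0], [0, 0, 0]],
    [[0, 0, 0], [0, 0, 0]],
    [[0, 0, 0], [0, 0, 0]]
  ]
}}

```text
clock: 7.75
tool_pos: [0.4232, -0.1471, 0.1896]
tcp_rot: [3.141, -0.551, -0.155]
ft_force: [-0.6, 0.0, -3.2]
opening: 0.0389
```

```bash
python3 -c "
from h import *
a,Rt=tilt(31.5)
tip=np.array([.4613,-.155,.122])
P=tip+a*(.038+.04);print(P)
s=robot.capture('scene'); cv2.imwrite('pics/scene3.png',s); cv2.imwrite('pics/e3.png',cv2.resize(s[200:350,60:220],None,fx=5,fy=4.0*1.25/1.25*1.0+0,interpolation=2) if 0 else cv2.resize(s[220:340,70:200],None,fx=5,fy=5,interpolation=2))
inc(P,Rt);print(robot.get_state()['joint_pos'])"
```

```text
[ 0.4211 -0.1485  0.1885]
t 7.8 pos [ 0.4231 -0.1471  0.1894] rpy [ 3.1413 -0.5511 -0.1549] F [-0.1896 -0.197  -2.6167] op 0.03932590078161651
shift [-0.0132  0.0112 -0.001 ] turn [-0.0008 -0.0004  0.0016]
[ 0.4292 -0.0713 -0.1316  2.4357 -0.3481  0.2436 -1.1151]
```

View pics/e3.png

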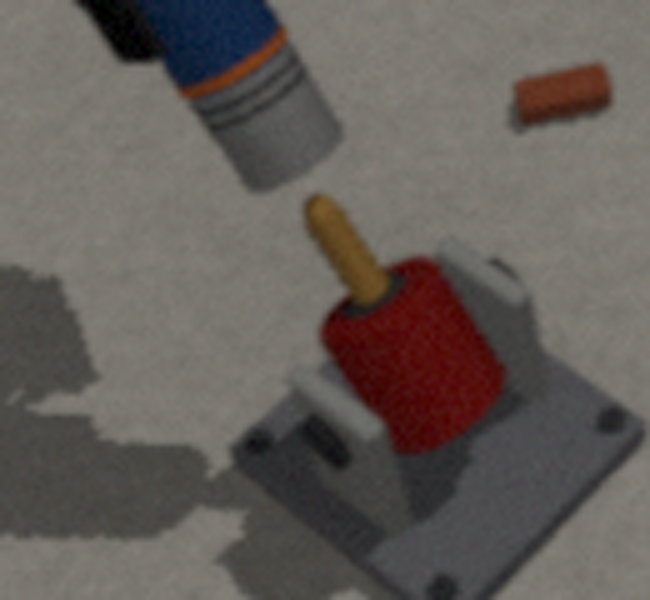

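```bash
python3 -c "
from h import *
a,Rt=tilt(31.5)
s=robot.get_state(); Rm=R.from_euler('xyz',s['tcp_rot']).as_matrix(); z=Rm[:,2]; p=s['tool_pos']
print('toolz',z,'lean',np.degrees(np.arccos(-z[2])))
zoom=lambda q:((q-[70,220])+.5)*5-.5
print('underside',zoom(proj('scene',p+z*.062)),'ring',zoom(proj('scene',p+z*.0205)))
for x in (-.02,.02):
  for q in (.062,.022): 
    pass
# silhouette edges of r19 cylinder: perpendicular offset to view
o,_=ray('scene',260,180)
for q,r in((.062,.019),(.024,.019)):
    c=p+z*q; n=np.cross(z,c-o); n/=np.linalg.norm(n); print(q,zoom(proj('scene',c+n*r)),zoom(proj('scene',c-n*r)))
tip=np.array([.4613,-.155,.122]); print('tip',zoom(proj('scene',tip)),'nipbase',zoom(proj('scene',tip-.044*a)))
"

```

```text
toolz [ 0.5173 -0.0811 -0.8519] lean 31.578113353625948
underside [300.5592 162.7708] ring [238.3535  66.7021]
0.062 [348.6665 132.3138] [251.5769 193.7817]
0.024 [293.1283  44.7676] [193.3359 105.6762]
tip [316.7564 201.5505] nipbase [379.1643 298.3802]
```

```bash
cat >> h.py <<'E'
A,RT=tilt(31.5)
TIP=np.array([.4613,-.155,.122])
def go(h,off=(0,0)):
    s=robot.get_state(); Rm=RT.as_matrix()
    inc(TIP+A*(.038+h)+Rm[:,0]*off[0]+Rm[:,1]*off[1],RT)
    Rm=R.from_euler('xyz',s['tcp_rot']).as_matrix()
    e=Rm.T@(s["tool_pos"]-TIP); print("seat height",-(e[2])-.038,"lat",e[:2],"F tool",Rm.T@s["ft_force"],"M",Rm.T@s["torque"],"q4,6",s["joint_pos"][[3,5]])
E
python3 -c "
from h import *
go(.027)"
```

```text
t 7.8 pos [ 0.4231 -0.1471  0.1894] rpy [ 3.1413 -0.5511 -0.1549] F [-0.1896 -0.197  -2.6167] op 0.03932590078161651
shift [-0.0134  0.0114  0.0856] turn [-0.0008 -0.0004  0.0016]
seat height 0.039844320662227546 lat [ 0.0021 -0.0019] F tool [-1.504   0.2232  2.1472] M [ 0.0174 -1.0679  0.0026] q4,6 [2.4357 0.2436]
```

Request:
{"name": "servo_tool", "arguments": {
  "increments": [
    [[-0.003, 0.003, 0.02], [0, 0, 0]],
    [[-0.006, 0.006, 0.04], [0, 0, 0]],
    [[-0.01, 0.01, 0.06], [0, 0, 0]],
    [[-0.013, 0.011, 0.08], [0, 0, 0.001]],
    [[-0.013, 0.011, 0.08], [0, 0, 0.001]]
  ]
}}

```text
clock: 8.22
tool_pos: [0.4267, -0.1494, 0.1773]
tcp_rot: [-3.139, -0.548, -0.159]
ft_force: [0.1, 0.3, -3.0]
opening: 0.0392
```

Request:
{"name": "servo_tool", "arguments": {
  "increments": [
    [[0, 0, 0], [0, 0, 0]],
    [[0, 0, 0], [0, 0, 0]],
    [[0, 0, 0], [0, 0, 0]],
    [[0, 0, 0], [0, 0, 0]],
    [[0, 0, 0], [0, 0, 0]]
  ]
}}

```text
clock: 8.63
tool_pos: [0.4268, -0.1495, 0.1781]
tcp_rot: [-3.139, -0.549, -0.159]
ft_force: [-0.4, -0.2, -1.8]
opening: 0.039
```

```bash
python3 -c "
from h import *
go(.015)
s=robot.capture('scene'); cv2.imwrite('pics/scene4.png',s); cv2.imwrite('pics/e4.png',cv2.resize(s[220:340,70:200],None,fx=5,fy=5,interpolation=2))
t=robot.capture('top'); cv2.imwrite('pics/top4.png',t)
"
```

```text
t 8.6333 pos [ 0.4268 -0.1495  0.1781] rpy [-3.1393 -0.5492 -0.1587] F [-0.3691 -0.2147 -1.8068] op 0.038965101200389325
shift [ 0.0032 -0.0001  0.0874] turn [-0.001   0.0002  0.0005]
seat height 0.028114267430117877 lat [-0.0005 -0.0002] F tool [-1.2251  0.2734  1.368 ] M [-0.0483 -1.0008 -0.0327] q4,6 [2.4369 0.2116]
```

View pics/e4.png

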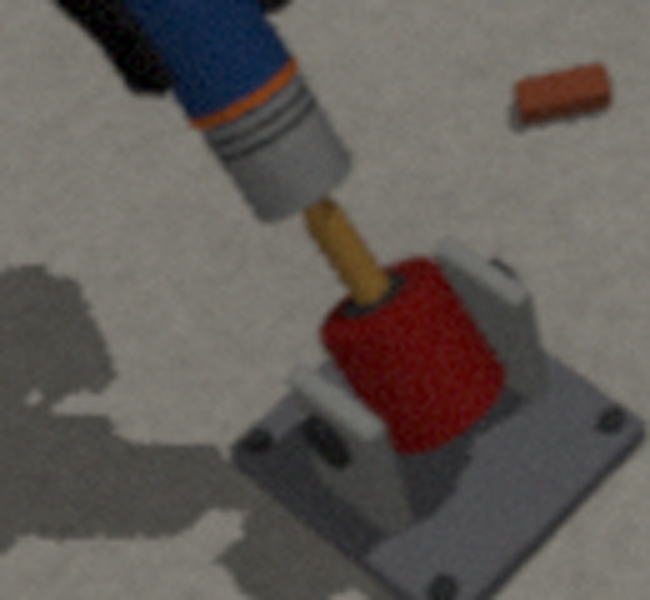

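View pics/top4.png

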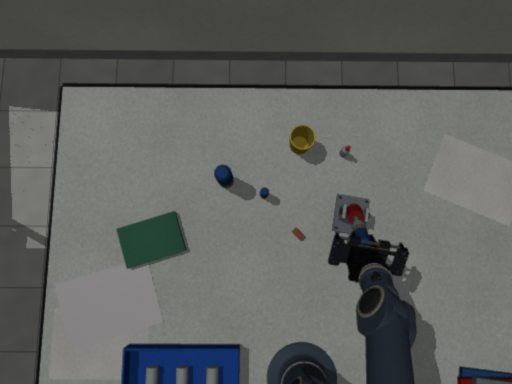

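```bash
cat > fk.py <<'E'
from h import *
import itertools,json
from scipy.optimize import least_squares
D=[([ 1.2761,0.4693,-0.0486,1.5336,0.0241,1.141,-0.0823],[.1772,-.6508,.2216],[-3.1399,.0001,.2658]),
([1.0254,0.3616,-0.0455,1.6797,0.0174,1.1017,-0.5956],[.2996,-.5341,.2296],[-3.1405,.0001,.0002]),
([0.1295,0.225,-0.3966,1.863,0.0984,1.0732,-1.8741],[.5141,.0658,.2388],[3.1413,.0005,.0018]),
([-0.0665,0.2906,-0.4555,1.7533,0.1404,1.1263,-2.134],[.5252,.1971,.2527],[-3.1402,-.0031,.0024]),
([0.3589,0.1521,-0.2692,1.915,0.0455,1.0797,-1.654],[.4788,-.0991,.2502],[-3.1414,-.0006,-.1545]),
([0.4566,-0.1409,-0.1546,2.3235,-0.237,0.4159,-1.2376],[.4402,-.1501,.2506],[3.1396,-.5556,-.1541]),
([0.4292,-0.0713,-0.1316,2.4357,-0.3481,0.2436,-1.1151],[.4231,-.1471,.1894],[3.1413,-.5511,-.1549])]
s=robot.get_state(); D.append((s["joint_pos"],s["tool_pos"],s["tcp_rot"]))
AXS="zyzyzyz"
def chain(q,sg):
    Rs=[];r=R.identity()
    for k in range(7):
        r=r*R.from_euler(AXS[k],sg[k]*q[k]); Rs.append(r)
    return Rs
if __name__=="__main__":
    print(s["joint_pos"])
    best=[]
    for sg in itertools.product((1,-1),repeat=7):
        E=[chain(q,sg)[-1].inv()*R.from_euler('xyz',e) for q,_,e in D]
        m=R.concatenate(E).mean(); best.append((max((m.inv()*x).magnitude() for x in E),sg,m))
    best.sort(key=lambda b:b[0])
    for b in best[:4]: print(b[0],b[1],b[2].as_euler('xyz'))
    sg=best[0][1]
    # p = base + sum R_k t_k : t vectors linear lsq (min norm)
    M=[];y=[]
    for q,p,e in D:
        Rs=chain(q,sg); M.append(np.hstack([np.eye(3)]+[r.as_matrix() for r in Rs])); y.append(p)
    M=np.vstack(M);y=np.hstack(y)
    # restrict: base z; after j2 (R2): x,z ; after j4: x,z; after j6: x,z ; j7
    cols=[2,3+3*1+2,3+3*1+0,3+3*3+2,3+3*3+0,3+3*5+2,3+3*5+0]
    x,res,rk,sv=np.linalg.lstsq(M[:,cols],y,rcond=None); print(x,sv,abs(M[:,cols]@x-y).max())
E
python3 fk.py
```

```text
[ 0.5235 -0.0355 -0.2215  2.4369 -0.4091  0.2115 -1.0512]
0.00015017791813209117 (-1, 1, -1, 1, -1, 1, -1) [-0.     -0.      1.5708]
0.4880837165920544 (-1, 1, 1, 1, -1, 1, -1) [0.1202 0.0335 1.1677]
0.5041899325373534 (1, 1, 1, 1, -1, 1, 1) [-0.0553  0.0656 -1.702 ]
0.6093195283090879 (1, 1, 1, 1, 1, 1, 1) [-0.0608  0.0022 -1.4965]
[ 0.0283  0.4732  0.085   0.3556 -0.1058  0.1519  0.0054] [5.5752 4.7804 0.9289 0.9029 0.5523 0.2656 0.1072] 0.032651306025093696
```

```bash
cat > fk2.py <<'E'
from fk import *
sg=(-1,1,-1,1,-1,1,-1)
M=[];y=[]
for q,p,e in D:
    M.append(np.hstack([np.eye(3)]+[r.as_matrix() for r in chain(q,sg)])); y.append(p)
M=np.vstack(M);y=np.hstack(y)
C=lambda l:[3*k+"xyz".index(c) for k,cs in l for c in cs]
for l in ([(0,'z'),(3,'xz'),(4,'x'),(5,'xz'),(6,'x'),(7,'z')],[(0,'z'),(1,'x'),(3,'xz'),(4,'x'),(5,'xz'),(6,'x'),(7,'z')],[(0,'z'),(1,'xy'),(3,'xyz'),(5,'xyz'),(7,'xyz')],[(0,'z'),(1,'x'),(3,'xyz'),(4,'x'),(5,'xyz'),(6,'xy'),(7,'z')]):
    c=C(l); x,_,_,sv=np.linalg.lstsq(M[:,c],y,rcond=None); print(l,x.round(4),sv.min(),abs(M[:,c]@x-y).max())
E
python3 fk2.py
```

```text
[(0, 'z'), (3, 'xz'), (4, 'x'), (5, 'xz'), (6, 'x'), (7, 'z')] [-0.1135 -0.0808  0.6232 -0.1545 -0.0345  0.3424 -0.0782  0.2774] 0.11481916544662506 0.036089141616406833
[(0, 'z'), (1, 'x'), (3, 'xz'), (4, 'x'), (5, 'xz'), (6, 'x'), (7, 'z')] [ 0.1901  0.1255 -0.0194  0.5484  0.0921 -0.0721  0.3801  0.0196  0.2888] 0.09032564455393093 0.03559365335515832
[(0, 'z'), (1, 'xy'), (3, 'xyz'), (5, 'xyz'), (7, 'xyz')] [ 0.2377 -0.0001 -0.0264  0.0001 -0.0152  0.5543 -0.     -0.0006  0.4668
 -0.     -0.      0.315 ] 0.07387113792047231 4.2118567175342125e-05
[(0, 'z'), (1, 'x'), (3, 'xyz'), (4, 'x'), (5, 'xyz'), (6, 'xy'), (7, 'z')] [ 0.2568 -0.0006 -0.0005 -0.0494  0.5779  0.0333 -0.0192  0.0038  0.4784
  0.0155  0.0038  0.3367] 2.870434066014785e-16 0.004415252265377201
```

```bash
cat > ik.py <<'E'
from h import *
from scipy.optimize import minimize, least_squares
sg=(-1,1,-1,1,-1,1,-1); AXS="zyzyzyz"
TV={1:[0,-.0264,0],3:[0,-.0152,.5543],5:[0,-.0006,.4668],7:[0,0,.315]}
RE=R.from_euler('z',np.pi/2)
def fk(q):
    r=R.identity();p=np.array([0,0,.2377])
    for k in range(7):
        r=r*R.from_euler(AXS[k],sg[k]*q[k])
        if k+1 in TV: p=p+r.apply(TV[k+1])
    return p,r*RE
lo=np.array([-2.59,-.33,-1.39,.1,-1.04,.21,-2.66]);hi=np.array([2.59,1.99,1.29,2.45,4.18,1.99,2.66])
def solve(p,Rt,q0,w=1e-3,q3=None):
    def f(q):
        a,b=fk(q); e=[*( (a-p)*10),*(3*(Rt.inv()*b).as_rotvec()),*(w*(q-q0))]
        if q3 is not None: e.append(5*(q[2]-q3))
        return e
    s=least_squares(f,np.clip(q0,lo+.001,hi-.001),bounds=(lo,hi)); a,b=fk(s.x)
    return s.x,np.linalg.norm(a-p),(Rt.inv()*b).magnitude()
if __name__=="__main__":
    q=robot.get_state()["joint_pos"]; a,b=fk(q); print(a-robot.get_state()["tool_pos"])
    for l in(31.5,29):
        A,Rt=tilt(l)
        for h in(.028,.015,0,-.012):
            P=TIP+A*(.038+h)
            for q3 in(None,-.8,-.4,0,.4,.8):
                x,e,r=solve(P,Rt,q,q3=q3); print(l,h,q3,x.round(3),"err mm",round(e*1e3,2),"rot",round(r,4))
E
python3 ik.py
```

```text
[ 0.0001 -0.     -0.0002]
31.5 0.028 None [ 0.59  -0.033 -0.289  2.434 -0.4    0.21  -1.063] err mm 0.0 rot 0.0
31.5 0.028 -0.8 [ 1.125 -0.013 -0.8    2.412 -0.451  0.216 -0.993] err mm 0.0 rot 0.0
31.5 0.028 -0.4 [ 0.706 -0.028 -0.4    2.428 -0.417  0.211 -1.044] err mm 0.0 rot 0.0
31.5 0.028 0 [ 0.291 -0.047 -0.     2.446 -0.336  0.21  -1.13 ] err mm 0.34 rot 0.0017
31.5 0.028 0.4 [-0.118 -0.07   0.4    2.45  -0.182  0.226 -1.276] err mm 3.48 rot 0.0121
31.5 0.028 0.8 [-0.535 -0.119  0.8    2.45   0.073  0.252 -1.512] err mm 6.76 rot 0.0236
31.5 0.015 None [ 0.666  0.002 -0.363  2.417 -0.395  0.21  -1.06 ] err mm 3.66 rot 0.0177
31.5 0.015 -0.8 [ 1.111  0.025 -0.8    2.398 -0.335  0.21  -1.104] err mm 4.13 rot 0.0177
31.5 0.015 -0.4 [ 0.704  0.004 -0.4    2.415 -0.393  0.21  -1.061] err mm 3.69 rot 0.0177
31.5 0.015 0 [ 0.298 -0.014 -0.     2.433 -0.388  0.21  -1.072] err mm 3.51 rot 0.0187
31.5 0.015 0.4 [-0.105 -0.036  0.4    2.449 -0.314  0.21  -1.14 ] err mm 3.58 rot 0.0204
31.5 0.015 0.8 [-0.507 -0.058  0.8    2.45  -0.165  0.215 -1.275] err mm 7.11 rot 0.0248
31.5 0 None [-0.
[... 2355 characters left out ...]
 0.0082
29 0 0.4 [-0.106  0.02   0.4    2.43  -0.362  0.21  -1.103] err mm 1.14 rot 0.0068
29 0 0.8 [-0.489  0.008  0.8    2.445 -0.391  0.21  -1.058] err mm 0.78 rot 0.0057
29 -0.012 None [-0.627  0.068  0.975  2.45  -0.737  0.21  -0.707] err mm 1.12 rot 0.005
29 -0.012 -0.8 [ 1.04   0.129 -0.8    2.364  0.213  0.21  -1.663] err mm 3.38 rot 0.0226
29 -0.012 -0.4 [ 0.668  0.085 -0.4    2.377 -0.13   0.21  -1.332] err mm 4.74 rot 0.0251
29 -0.012 0 [ 0.287  0.064  0.     2.398 -0.335  0.21  -1.13 ] err mm 4.24 rot 0.0233
29 -0.012 0.4 [-0.091  0.056  0.4    2.42  -0.499  0.21  -0.961] err mm 3.0 rot 0.0198
29 -0.012 0.8 [-0.463  0.061  0.8    2.442 -0.675  0.21  -0.772] err mm 1.35 rot 0.0119
```

Request:
{"name": "servo_tool", "arguments": {
  "increments": [
    [[0.05, 0, -0.06], [0, 0, 0]],
    [[0.12, 0, -0.13], [0, 0, 0]],
    [[0.2, 0, -0.2], [0, -0.02, 0]],
    [[0.28, 0, -0.27], [0, -0.05, 0]],
    [[0.35, 0, -0.33], [0, -0.08, 0]]
  ]
}}

```text
clock: 9.15
tool_pos: [0.445, -0.1531, 0.2494]
tcp_rot: [3.141, -0.295, -0.159]
ft_force: [1.6, 1.0, -2.8]
opening: 0.0389
```

```bash
python3 - <<'E'
from ik import *
s=robot.get_state(); print(s["tool_pos"],s["tcp_rot"],s["joint_pos"])
print("eraser",onz("top",299,234,.01),"pot",onz("top",302,138,.1),"glue",onz("top",346,151,.08),"small",onz("top",264.5,193,.06))
q=s["joint_pos"]
for off in(14,18,22):
    a,_=tilt(31.5); _,Rt=tilt(31.5-off)
    for h in(.04,.0,-.013):
        G=TIP+a*(.038+.019+h)   # grasp point on the axis
        P=G+.019*Rt.as_matrix()[:,2]
        x,e,r=solve(P,Rt,q); print(off,h,P,x.round(3),round(e*1e3,2))
    for pl in((.50,-.02),(.53,.0)):
        Rt=tilt(-off)[1]; x,e,r=solve(np.r_[pl,.081]+.019*Rt.as_matrix()[:,2],Rt,q); print("place",pl,x.round(3),round(e*1e3,2))
E
```

```text
[ 0.445  -0.1531  0.2494] [ 3.1413 -0.2953 -0.1588] [ 0.5901 -0.0239 -0.3191  2.1368 -0.0588  0.7347 -1.4219]
eraser [0.437  0.0052 0.01  ] pot [0.7271 0.0022 0.1   ] glue [ 0.6919 -0.1366  0.08  ] small [0.5615 0.1164 0.06  ]
14 0.04 [ 0.4169 -0.1478  0.1866] [ 0.593  0.004 -0.322  2.279 -0.061  0.556 -1.413] 0.0
14 0.0 [ 0.4375 -0.1512  0.1525] [ 0.562  0.097 -0.315  2.282  0.005  0.463 -1.483] 0.0
14 -0.013 [ 0.4442 -0.1522  0.1414] [ 0.544  0.127 -0.304  2.282  0.027  0.434 -1.506] 0.0
place (0.5, -0.02) [ 0.168  0.517 -0.245  1.921  0.082  0.958 -1.847] 0.0
place (0.53, 0.0) [ 0.126  0.553 -0.239  1.852  0.077  0.989 -1.874] 0.0
18 0.04 [ 0.4156 -0.1476  0.1862] [ 0.583  0.031 -0.323  2.237 -0.022  0.641 -1.455] 0.0
18 0.0 [ 0.4363 -0.1509  0.1521] [ 0.546  0.12  -0.309  2.239  0.033  0.553 -1.513] 0.0
18 -0.013 [ 0.443 -0.152  0.141] [ 0.53   0.149 -0.298  2.238  0.05   0.526 -1.532] 0.0
place (0.5, -0.02) [ 0.17   0.55  -0.244  1.877  0.069  1.037 -1.834] 0.0
place (0.53, 0.0) [ 0.13   0.587 -0.239  1.806  0.062  1.069 -1.861] 0.0
22 0.04 [ 0.4144 -0.1474  0.186 ] [ 0.569  0.061 -0.322  2.195  0.007  0.724 -1.487] 0.0
22 0.0 [ 0.435  -0.1507  0.1519] [ 0.531  0.146 -0.303  2.196  0.052  0.641 -1.536] 0.0
22 -0.013 [ 0.4417 -0.1518  0.1408] [ 0.516  0.174 -0.293  2.195  0.066  0.615 -1.551] 0.0
place (0.5, -0.02) [ 0.17   0.584 -0.242  1.834  0.057  1.115 -1.824] 0.0
place (0.53, 0.0) [ 0.132  0.621 -0.238  1.762  0.049  1.148 -1.849] 0.0
```

```bash
python3 -c "
from h import *
inc([.53,0,.2],tilt(0)[1])"
```

```text
t 9.15 pos [ 0.445  -0.1531  0.2494] rpy [ 3.1413 -0.2953 -0.1588] F [ 1.5999  1.0001 -2.8455] op 0.038935833552323704
shift [ 0.2849 -1.0973  0.4305] turn [ 0.     -0.094   0.0005]
```

Request:
{"name": "servo_tool", "arguments": {
  "increments": [
    [[0.05, -0.15, 0], [0, -0.015, 0]],
    [[0.1, -0.35, 0], [0, -0.035, 0]],
    [[0.17, -0.55, 0.05], [0, -0.055, 0]],
    [[0.23, -0.78, 0.1], [0, -0.075, 0]],
    [[0.285, -0.99, 0.16], [0, -0.094, 0]]
  ]
}}

```text
clock: 9.57
tool_pos: [0.5178, -0.0117, 0.2383]
tcp_rot: [-3.139, -0.003, -0.158]
ft_force: [0.9, 0.6, -2.9]
opening: 0.0389
```

Request:
{"name": "servo_tool", "arguments": {
  "increments": [
    [[0, 0, 0.03], [0, 0, 0]],
    [[0, 0, 0.1], [0, 0, 0]],
    [[0, 0, 0.2], [0, 0, 0]],
    [[0, 0, 0.3], [0, 0, 0]],
    [[0, 0, 0.4], [0, 0, 0]]
  ]
}}

```text
clock: 9.98
tool_pos: [0.5155, -0.0148, 0.1764]
tcp_rot: [-3.141, -0.003, -0.16]
ft_force: [-0.1, 0.1, -2.4]
opening: 0.0394
```

```bash
python3 -c "
from h import *
inc([.54,0,.062],tilt(0)[1])
s=robot.capture('scene'); cv2.imwrite('pics/scene5.png',s)"
```

```text
t 9.9833 pos [ 0.5155 -0.0148  0.1764] rpy [-3.1406 -0.003  -0.1595] F [-0.1016  0.0905 -2.4048] op 0.03936565756871377
shift [ 0.143  -0.1227  0.7635] turn [-0.0003 -0.0009  0.0003]
```

View pics/scene5.png

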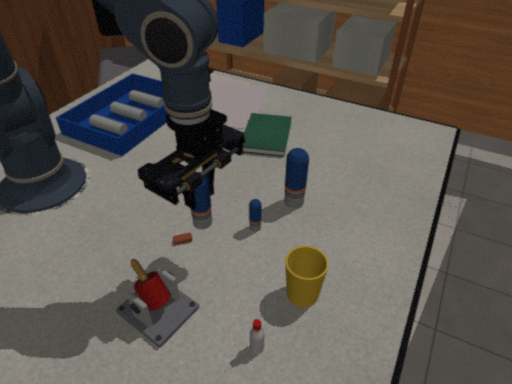

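Request:
{"name": "servo_tool", "arguments": {
  "increments": [
    [[0.05, -0.04, 0.1], [0, 0, 0]],
    [[0.1, -0.08, 0.25], [0, 0, 0]],
    [[0.14, -0.12, 0.4], [0, 0, 0]],
    [[0.14, -0.12, 0.52], [0, 0, 0]],
    [[0.14, -0.12, 0.6], [0, 0, 0]]
  ]
}}

```text
clock: 10.45
tool_pos: [0.539, 0.0002, 0.086]
tcp_rot: [-3.141, -0.001, -0.159]
ft_force: [-1.2, -0.8, -2.9]
opening: 0.0392
```

Request:
{"name": "servo_tool", "arguments": {
  "increments": [
    [[0, 0, 0.03], [0, 0, 0]],
    [[0, 0, 0.06], [0, 0, 0]],
    [[0, 0, 0.09], [0, 0, 0]],
    [[0, 0, 0.12], [0, 0, 0]],
    [[0, 0, 0.13], [0, 0, 0]]
  ]
}}

```text
clock: 10.87
tool_pos: [0.5403, 0.001, 0.0683]
tcp_rot: [-3.14, -0.003, -0.158]
ft_force: [-0.1, -0.5, -3.4]
opening: 0.0389
```

```bash
python3 -c "
from h import *
inc([.54,0,.062],tilt(0)[1])"
```

```text
t 10.8667 pos [0.5403 0.001  0.0683] rpy [-3.1397 -0.0031 -0.158 ] F [-0.0694 -0.5316 -3.4338] op 0.038908336207295814
shift [-0.0007  0.0072  0.0422] turn [-0.0006 -0.001   0.0008]
```

Request:
{"name": "servo_tool", "arguments": {
  "increments": [
    [[0, 0, 0.01], [0, 0, 0]],
    [[0, 0, 0.02], [0, 0, 0]],
    [[0, 0, 0.03], [0, 0, 0]],
    [[0, 0, 0.036], [0, 0, 0]],
    [[0, 0, 0.04], [0, 0, 0]]
  ]
}}

```text
clock: 11.28
tool_pos: [0.5402, 0.0013, 0.0622]
tcp_rot: [-3.14, -0.003, -0.158]
ft_force: [-0.2, 0.5, -3.5]
opening: 0.0389
```

```bash
python3 -c "
from h import *
inc([.54,0,.062],tilt(0)[1])"
```

```text
t 11.2833 pos [0.5402 0.0013 0.0622] rpy [-3.1396 -0.0026 -0.1576] F [-0.2243  0.4501 -3.5462] op 0.03894661245212089
shift [0.0002 0.009  0.0013] turn [-0.0006 -0.0008  0.0009]
```

Request:
{"name": "servo_tool", "arguments": {
  "increments": [
    [[0, 0, 0.003], [0, 0, 0]],
    [[0, 0, 0.006], [0, 0, 0]],
    [[0, 0, 0.01], [0, 0, 0]],
    [[0, 0, 0.01], [0, 0, 0]],
    [[0, 0, 0.01], [0, 0, 0]]
  ]
}}

```text
clock: 11.7
tool_pos: [0.5404, 0.0013, 0.0619]
tcp_rot: [-3.14, -0.003, -0.158]
ft_force: [-3.1, -1.0, 7.7]
opening: 0.039
```

Request:
{"name": "servo_tool", "arguments": {
  "increments": [
    [[0, 0, -0.005], [0, 0, 0]],
    [[0, 0, -0.005], [0, 0, 0]],
    [[0, 0, -0.005], [0, 0, 0]],
    [[0, 0, -0.005], [0, 0, 0]],
    [[0, 0, -0.005], [0, 0, 0]]
  ],
  "hand": -1
}}

```text
clock: 12.12
tool_pos: [0.5403, 0.0013, 0.0614]
tcp_rot: [-3.14, -0.003, -0.158]
ft_force: [-0.4, -0.7, -0.0]
opening: 0.065
```

```bash
python3 -c "
from h import *
inc([.5404,.0013,.064],tilt(0)[1])
G=np.array([.5404,.0013,.082]); Rt=tilt(-18)[1]; inc(G+.019*Rt.as_matrix()[:,2],Rt)
s=robot.capture('scene'); cv2.imwrite('pics/scene6.png',s);cv2.imwrite('pics/e6.png',cv2.resize(s[110:240,130:260],None,fx=5,fy=5,interpolation=2))"
```

```text
t 12.1167 pos [0.5403 0.0013 0.0614] rpy [-3.1395 -0.0026 -0.1577] F [-0.4395 -0.6907 -0.0305] op 0.06497109746818477
shift [ 0.001  -0.     -0.0173] turn [-0.0007 -0.0008  0.0009]
t 12.1167 pos [0.5403 0.0013 0.0614] rpy [-3.1395 -0.0026 -0.1577] F [-0.4395 -0.6907 -0.0305] op 0.06497109746818477
shift [-0.0381 -0.0001 -0.0169] turn [-0.0005 -0.1008  0.001 ]
```

View pics/e6.png

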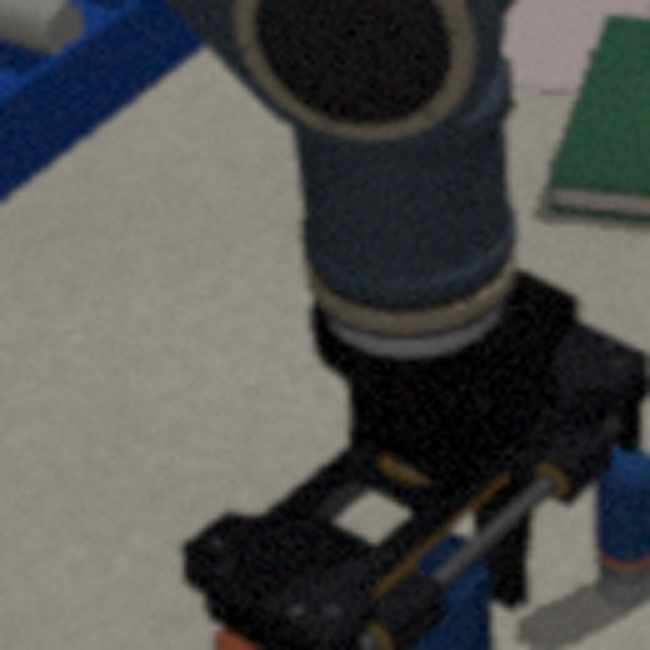

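```bash
python3 -c "
from h import *
s=cv2.imread('pics/scene6.png');cv2.imwrite('pics/e7.png',cv2.resize(s[190:270,180:260],None,fx=7,fy=7,interpolation=2))
z=lambda q:((q-[180,190])+.5)*7-.5
o,_=ray('scene',260,180)
for zz,r in((0.,.019),(.04,.019),(.046,.02),(.1,.02)):
    c=np.array([.5403,.0013,zz]); n=np.cross([0,0,1],c-o); n/=np.linalg.norm(n); print(zz,z(proj('scene',c+n*r)),z(proj('scene',c-n*r)),z(proj('scene',c)))
"
```

```text
0.0 [226.8362 491.8089] [350.1101 479.2626] [288.6205 485.5208]
0.04 [217.8781 405.6988] [344.9109 393.1974] [281.5509 399.4327]
0.046 [213.1119 392.6608] [347.4453 379.5111] [280.4535 386.0688]
0.1 [199.8533 266.6162] [339.9816 253.5889] [270.1076 260.0849]
```

View pics/e7.png

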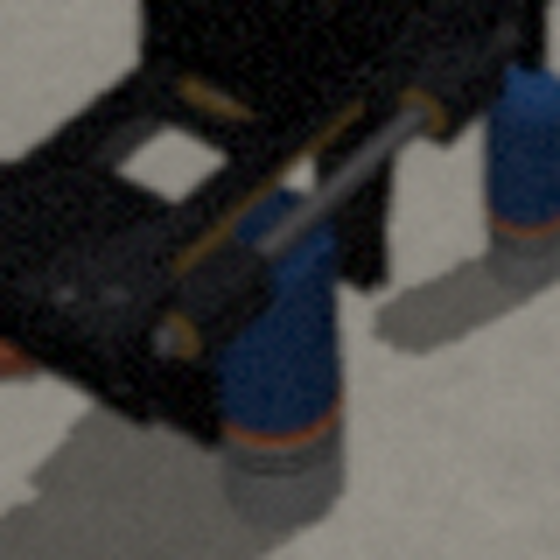

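Request:
{"name": "servo_tool", "arguments": {
  "increments": [
    [[-0.008, 0, -0.01], [0, -0.02, 0]],
    [[-0.016, 0, -0.012], [0, -0.04, 0]],
    [[-0.024, 0, -0.014], [0, -0.06, 0]],
    [[-0.031, 0, -0.016], [0, -0.08, 0]],
    [[-0.038, 0, -0.017], [0, -0.1, 0]]
  ]
}}

```text
clock: 12.58
tool_pos: [0.5348, 0.0022, 0.0642]
tcp_rot: [-3.139, 0.314, -0.157]
ft_force: [-0.5, -0.4, -0.4]
opening: 0.0865
```

Request:
{"name": "servo_tool", "arguments": {
  "increments": [
    [[0, 0, 0], [0, 0, 0]],
    [[0, 0, 0], [0, 0, 0]],
    [[0, 0, 0], [0, 0, 0]],
    [[0, 0, 0], [0, 0, 0]],
    [[0, 0, 0], [0, 0, 0]]
  ]
}}

```text
clock: 13.0
tool_pos: [0.534, 0.0024, 0.0643]
tcp_rot: [-3.14, 0.311, -0.156]
ft_force: [-0.0, 0.5, 0.3]
opening: 0.087
```

```bash
python3 -c "
from h import *
G=np.array([.5404,.0013,.082]); Rt=tilt(-18)[1]; inc(G+.019*Rt.as_matrix()[:,2],Rt)"
```

```text
t 13.0 pos [0.534  0.0024 0.0643] rpy [-3.1398  0.3111 -0.1564] F [-0.0177  0.4639  0.3105] op 0.08704809333345499
shift [0.005  0.0002 0.0012] turn [-0.0002 -0.001   0.0013]
```

Grip again at this pitch.

Request:
{"name": "servo_tool", "arguments": {
  "increments": [
    [[0.004, 0, 0], [0, 0, 0.001]],
    [[0.004, 0, 0], [0, 0, 0.001]],
    [[0.004, 0, 0], [0, 0, 0.001]],
    [[0.004, 0, 0], [0, 0, 0.001]],
    [[0.004, 0, 0], [0, 0, 0.001]]
  ],
  "hand": 1,
  "grip_force": 50
}}

```text
clock: 13.42
tool_pos: [0.5351, 0.0021, 0.0638]
tcp_rot: [-3.141, 0.312, -0.16]
ft_force: [0.6, -0.3, 0.1]
opening: 0.0616
```

Request:
{"name": "servo_tool", "arguments": {
  "increments": [
    [[0, 0, 0], [0, 0, 0]],
    [[0, 0, 0], [0, 0, 0]],
    [[0, 0, 0], [0, 0, 0]],
    [[0, 0, 0], [0, 0, 0]],
    [[0, 0, 0], [0, 0, 0]]
  ]
}}

```text
clock: 13.83
tool_pos: [0.5351, 0.002, 0.0638]
tcp_rot: [-3.141, 0.312, -0.16]
ft_force: [0.1, 0.0, -0.5]
opening: 0.0388
```

```bash
python3 -c "
from h import *
inc([.534,.0024,.2],tilt(-18)[1])
s=robot.get_state();Rm=R.from_euler('xyz',s['tcp_rot']).as_matrix(); c=s['tool_pos']-.019*Rm[:,2]; print('grasp pt',c)
# tank axis, underside in tool frame
print('tank z in tool',Rm.T@[0,0,1],'underside in tool',Rm.T@(np.array([c[0],c[1],0])-s['tool_pos']))
s=robot.capture('scene'); cv2.imwrite('pics/scene8.png',s);cv2.imwrite('pics/e8.png',cv2.resize(s[150:270,150:270],None,fx=5,fy=5,interpolation=2))"
```

```text
t 13.8333 pos [0.5351 0.002  0.0638] rpy [-3.1407  0.3117 -0.1604] F [ 0.1066  0.0105 -0.531 ] op 0.038762299732257526
shift [-0.2856 -0.0024 -0.862 ] turn [-0.0003 -0.0008  0.    ]
grasp pt [0.5408 0.001  0.0819]
tank z in tool [-0.3067 -0.0008 -0.9518] underside in tool [0.0251 0.0001 0.0589]
```

View pics/e8.png

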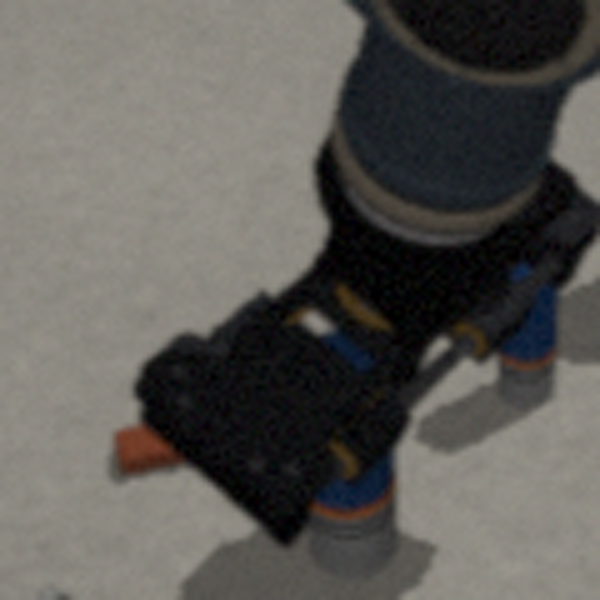

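Request:
{"name": "servo_tool", "arguments": {
  "increments": [
    [[-0.02, 0, -0.06], [0, 0, 0]],
    [[-0.06, 0, -0.18], [0, 0, 0]],
    [[-0.12, 0, -0.36], [0, 0, 0]],
    [[-0.19, 0, -0.57], [0, 0, 0]],
    [[-0.26, 0, -0.78], [0, 0, 0]]
  ]
}}

```text
clock: 14.3
tool_pos: [0.533, 0.0022, 0.1882]
tcp_rot: [-3.141, 0.313, -0.16]
ft_force: [1.4, -0.1, -2.6]
opening: 0.0387
```

```bash
cat >> h.py <<'E'
UND=np.array([.0251,.0001,.0589]); TZ=np.array([-.3067,-.0008,-.9518]); TZ/=np.linalg.norm(TZ)
LEAN=31.5; OFFD=np.degrees(np.arctan2(.3067,.9518))
def go2(h,off=(0,0),lean=None,up=0):
    lean=LEAN if lean is None else lean
    a,Rn=tilt(lean); _,Rt=tilt(lean-OFFD); N=Rn.as_matrix()
    seat=TIP+a*h+N[:,0]*off[0]+N[:,1]*off[1]+[0,0,up]
    P=seat-Rt.apply(UND+.024*TZ)
    inc(P,Rt)
    s=robot.get_state(); Rm=R.from_euler('xyz',s['tcp_rot'])
    sn=s['tool_pos']+Rm.apply(UND+.024*TZ); e=N.T@(sn-TIP); tz=Rm.apply(TZ)
    print("seat h",-e[2],"lat",e[:2],"tank-nip angle",np.degrees(np.arccos(tz@a)),"F nip",N.T@s["ft_force"],"q",s["joint_pos"])
    t=N.T@Rm.as_matrix(); d=Rm.inv().apply(-a)/.15*.001; print("1mm press in tool units",d)
E
python3 -c "
from h import *
go2(.05,up=.03)"
```

```text
t 14.3 pos [0.533  0.0022 0.1882] rpy [-3.1406  0.3133 -0.1601] F [ 1.4302 -0.0884 -2.6361] op 0.03869174751223237
shift [-0.6958  1.1102 -0.0368] turn [-0.0003  0.1755  0.0001]
seat h -0.004328398252990648 lat [ 0.0577 -0.1666] tank-nip angle 31.590520576693926 F nip [-0.1616 -0.1414  2.9927] q [ 0.2888  0.4805 -0.4615  1.6828  0.1132  1.3253 -1.9333]
1mm press in tool units [0.0051 0.     0.0043]
```

Request:
{"name": "servo_tool", "arguments": {
  "increments": [
    [[-0.04, 0, -0.12], [0, 0.035, 0]],
    [[-0.08, 0, -0.25], [0, 0.07, 0]],
    [[-0.12, 0, -0.38], [0, 0.105, 0]],
    [[-0.14, 0, -0.44], [0, 0.14, 0]],
    [[-0.16, 0.1, -0.5], [0, 0.175, 0]]
  ]
}}

```text
clock: 14.72
tool_pos: [0.5319, -0.009, 0.2682]
tcp_rot: [-3.139, -0.246, -0.156]
ft_force: [0.1, 0.9, -3.4]
opening: 0.0392
```

```bash
python3 -c "
from h import *
go2(.05,up=.03)"
```

```text
t 14.7167 pos [ 0.5319 -0.009   0.2682] rpy [-3.1386 -0.2455 -0.1557] F [ 0.0877  0.8512 -3.4441] op 0.03921378140591741
shift [-0.7088  1.0329  0.1125] turn [-0.0013 -0.0024  0.0015]
seat h 0.06071152217088997 lat [ 0.122  -0.1556] tank-nip angle 0.501773629746453 F nip [-1.8418 -0.8543  2.9107] q [ 0.3601  0.1037 -0.4885  1.9577  0.1481  0.8597 -1.9302]
1mm press in tool units [0.002  0.     0.0064]
```

Request:
{"name": "servo_tool", "arguments": {
  "increments": [
    [[-0.12, 0.2, 0], [0, 0, 0]],
    [[-0.26, 0.4, 0], [0, 0, 0]],
    [[-0.42, 0.62, 0.03], [0, 0, 0]],
    [[-0.57, 0.83, 0.06], [0, 0, 0]],
    [[-0.7, 1.0, 0.1], [0, -0.002, 0.001]]
  ]
}}

```text
clock: 15.13
tool_pos: [0.4069, -0.1462, 0.2259]
tcp_rot: [-3.141, -0.23, -0.165]
ft_force: [0.2, -0.4, -3.3]
opening: 0.0396
```

Request:
{"name": "servo_tool", "arguments": {
  "increments": [
    [[0, 0.03, 0], [0, 0, 0]],
    [[0, 0.03, 0], [0, 0, 0]],
    [[0, 0.03, 0], [0, 0, 0]],
    [[0, 0.03, 0], [0, 0, 0]],
    [[0, 0.03, 0], [0, 0, 0]]
  ]
}}

```text
clock: 15.55
tool_pos: [0.4107, -0.1482, 0.2268]
tcp_rot: [-3.14, -0.233, -0.161]
ft_force: [-0.0, -0.7, -3.4]
opening: 0.0393
```

```bash
python3 -c "
from h import *
go2(.034)
s=robot.capture('scene'); cv2.imwrite('pics/scene9.png',s);cv2.imwrite('pics/e9.png',cv2.resize(s[210:330,70:200],None,fx=5,fy=5,interpolation=2))"
```

```text
t 15.55 pos [ 0.4107 -0.1482  0.2268] rpy [-3.1396 -0.2325 -0.1612] F [-0.0262 -0.6981 -3.4172] op 0.03932846765077547
shift [-0.0202 -0.0089  0.3035] turn [-0.0006  0.0018 -0.0002]
seat h 0.07628015215460478 lat [0.0169 0.0014] tank-nip angle 0.319545504361908 F nip [-1.7124  0.6933  2.9585] q [ 0.6    -0.0315 -0.3196  2.1879 -0.057   0.7536 -1.4153]
1mm press in tool units [0.0021 0.     0.0063]
```

View pics/e9.png

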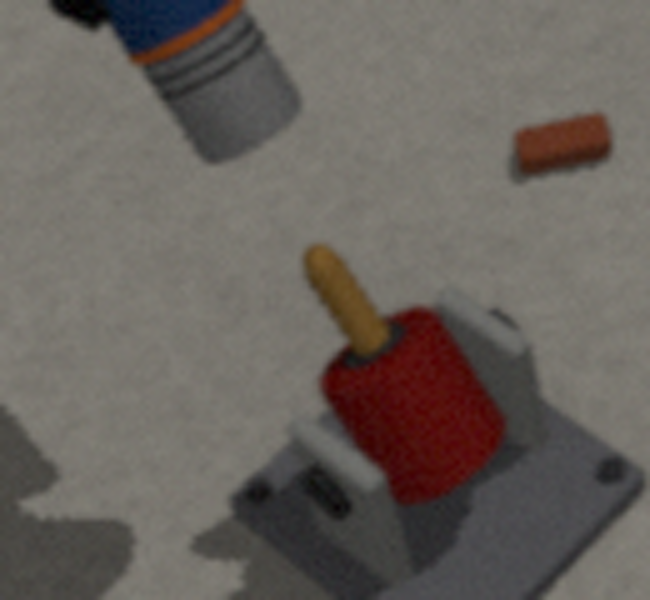

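Request:
{"name": "servo_tool", "arguments": {
  "increments": [
    [[-0.006, -0.003, 0.06], [0, 0, 0]],
    [[-0.012, -0.005, 0.13], [0, 0.001, 0]],
    [[-0.018, -0.008, 0.2], [0, 0.002, 0]],
    [[-0.02, -0.009, 0.26], [0, 0.002, 0]],
    [[-0.02, -0.009, 0.3], [0, 0.002, 0]]
  ]
}}

```text
clock: 16.02
tool_pos: [0.4169, -0.1486, 0.1804]
tcp_rot: [-3.139, -0.236, -0.163]
ft_force: [-0.8, -0.1, -1.9]
opening: 0.0393
```

Request:
{"name": "servo_tool", "arguments": {
  "increments": [
    [[0, 0, 0], [0, 0, 0]],
    [[0, 0, 0], [0, 0, 0]],
    [[0, 0, 0], [0, 0, 0]],
    [[0, 0, 0], [0, 0, 0]],
    [[0, 0, 0], [0, 0, 0]]
  ]
}}

```text
clock: 16.43
tool_pos: [0.4175, -0.1494, 0.1824]
tcp_rot: [-3.14, -0.239, -0.164]
ft_force: [-0.1, -0.3, -3.3]
opening: 0.0389
```

```bash
python3 -c "
from h import *
go2(.03)
s=robot.capture('scene'); cv2.imwrite('pics/scene10.png',s);cv2.imwrite('pics/e10.png',cv2.resize(s[220:300,90:170],None,fx=7,fy=7,interpolation=2))
st=robot.get_state();Rm=R.from_euler('xyz',st['tcp_rot']);z=lambda q:((q-[90,220])+.5)*7-.5
u=st['tool_pos']+Rm.apply(UND);a=Rm.apply(TZ);o,_=ray('scene',260,180)
for k in(0,.038):
    c=u+a*k; n=np.cross(a,c-o); n/=np.linalg.norm(n); print(k,z(proj('scene',c+n*.019)),z(proj('scene',c-n*.019)),z(proj('scene',c)))
print('tip',z(proj('scene',TIP)),'nip base',z(proj('scene',TIP-.044*A)))"
```

```text
t 16.4333 pos [ 0.4175 -0.1494  0.1824] rpy [-3.1401 -0.2392 -0.1642] F [-0.1374 -0.3016 -3.342 ] op 0.03892484266738969
shift [ 0.0114 -0.0105  0.0301] turn [-0.0002 -0.0004 -0.0011]
seat h 0.034823953831516326 lat [-0.0002  0.0016] tank-nip angle 0.09882354508577797 F nip [-1.8208  0.3197  2.8038] q [ 0.5894  0.0404 -0.3279  2.239  -0.0203  0.6265 -1.4566]
1mm press in tool units [ 0.002  -0.      0.0063]
0 [207.3746 295.6999] [343.3692 209.6343] [275.9929 252.2741]
0.038 [126.4017 172.5766] [266.1706  87.332 ] [196.9353 129.5584]
tip [303.6589 282.3706] nip base [391.03   417.9323]
```

View pics/e10.png

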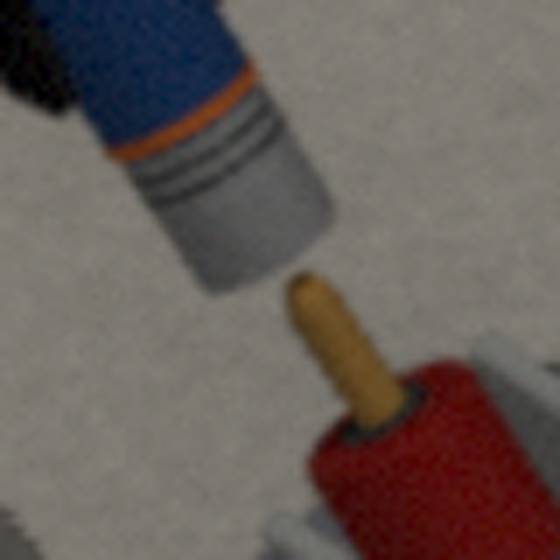

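Request:
{"name": "servo_tool", "arguments": {
  "increments": [
    [[0.004, -0.003, 0.01], [0, 0, 0]],
    [[0.008, -0.006, 0.02], [0, 0, 0]],
    [[0.012, -0.009, 0.035], [0, 0, 0]],
    [[0.016, -0.011, 0.048], [0, 0, -0.001]],
    [[0.016, -0.011, 0.048], [0, 0, -0.001]]
  ]
}}

```text
clock: 16.9
tool_pos: [0.4214, -0.1481, 0.175]
tcp_rot: [-3.14, -0.237, -0.16]
ft_force: [-0.8, -0.1, -2.9]
opening: 0.0396
```

```bash
python3 -c "
from h import *
go2(.015)"
```

```text
t 16.9 pos [ 0.4214 -0.1481  0.175 ] rpy [-3.1403 -0.2374 -0.1605] F [-0.8276 -0.1132 -2.934 ] op 0.03963121988604699
shift [0.03   0.0026 0.0715] turn [-0.0004  0.0002  0.    ]
seat h 0.026589526664771136 lat [-0.001  -0.0004] tank-nip angle 0.04567136957972002 F nip [-2.2141  0.244   2.0842] q [ 0.5827  0.0586 -0.3308  2.2409 -0.0076  0.609  -1.4708]
1mm press in tool units [0.002  0.     0.0063]
```

Now slowly to seat height 15 mm (tip inside the bore).

Request:
{"name": "servo_tool", "arguments": {
  "increments": [
    [[0.006, 0, 0.014], [0, 0, 0]],
    [[0.012, 0.001, 0.028], [0, 0, 0]],
    [[0.018, 0.002, 0.042], [0, 0, 0]],
    [[0.024, 0.002, 0.056], [0, 0, 0]],
    [[0.03, 0.002, 0.07], [0, 0, 0]]
  ]
}}

```text
clock: 17.32
tool_pos: [0.4282, -0.1497, 0.1661]
tcp_rot: [-3.141, -0.238, -0.161]
ft_force: [-0.6, -1.0, -2.5]
opening: 0.0387
```

```bash
python3 -c "
from h import *
go2(.006)
s=robot.capture('scene'); cv2.imwrite('pics/scene11.png',s);cv2.imwrite('pics/e11.png',cv2.resize(s[220:300,90:170],None,fx=7,fy=7,interpolation=2))"
```

```text
t 17.3167 pos [ 0.4282 -0.1497  0.1661] rpy [-3.1405 -0.2379 -0.1609] F [-0.5809 -0.9965 -2.537 ] op 0.03873506633375058
shift [ 0.0171 -0.0008  0.0597] turn [-0.0003  0.     -0.0001]
seat h 0.015307997746324005 lat [0.0003 0.0001] tank-nip angle 0.006713736893565625 F nip [-1.6786  1.0766  1.9468] q [ 0.576   0.0848 -0.3302  2.2389  0.0098  0.5855 -1.4889]
1mm press in tool units [0.002  0.     0.0063]
```

View pics/e11.png

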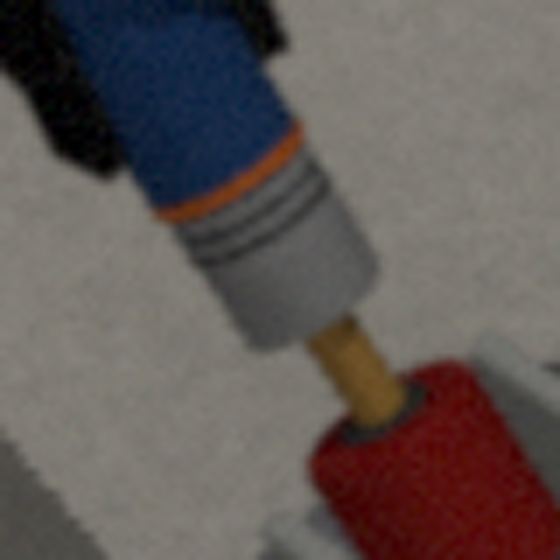

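Request:
{"name": "servo_tool", "arguments": {
  "increments": [
    [[0.003, 0, 0.012], [0, 0, 0]],
    [[0.007, 0, 0.024], [0, 0, 0]],
    [[0.011, 0, 0.036], [0, 0, 0]],
    [[0.015, 0, 0.048], [0, 0, 0]],
    [[0.018, 0, 0.06], [0, 0, 0]]
  ]
}}

```text
clock: 17.78
tool_pos: [0.4329, -0.1504, 0.158]
tcp_rot: [-3.141, -0.238, -0.161]
ft_force: [0.5, 0.2, -3.7]
opening: 0.0388
```

```bash
python3 -c "
from h import *
go2(.0)"
```

```text
t 17.7833 pos [ 0.4329 -0.1504  0.158 ] rpy [-3.1406 -0.2381 -0.1609] F [ 0.463   0.2407 -3.6508] op 0.03878378127716521
shift [ 0.0112 -0.0007  0.0383] turn [-0.0003 -0.     -0.0001]
seat h 0.005985435557788994 lat [0.0002 0.0001] tank-nip angle 0.0025346346798873166 F nip [-1.5507 -0.3117  3.3316] q [ 0.5697  0.1057 -0.329   2.2394  0.0241  0.565  -1.5039]
1mm press in tool units [0.002  0.     0.0063]
```

Request:
{"name": "servo_tool", "arguments": {
  "increments": [
    [[0.002, 0, 0.006], [0, 0, 0]],
    [[0.004, 0, 0.013], [0, 0, 0]],
    [[0.006, 0, 0.02], [0, 0, 0]],
    [[0.008, 0, 0.026], [0, 0, 0]],
    [[0.008, 0, 0.026], [0, 0, 0]]
  ]
}}

```text
clock: 18.2
tool_pos: [0.4349, -0.1507, 0.1545]
tcp_rot: [-3.141, -0.238, -0.161]
ft_force: [0.1, -0.3, -3.1]
opening: 0.039
```

```bash
python3 -c "
from h import *
go2(-.002)"
```

```text
t 18.2 pos [ 0.4349 -0.1507  0.1545] rpy [-3.1405 -0.2379 -0.1608] F [ 0.0899 -0.317  -3.1338] op 0.03897625208561754
shift [ 0.008  -0.0003  0.0252] turn [-0.0003  0.0001 -0.0001]
seat h 0.0019685105634212286 lat [0. 0.] tank-nip angle 0.011574653582885515 F nip [-1.5185  0.2985  2.7449] q [ 0.5667  0.1148 -0.3282  2.2395  0.0304  0.5565 -1.5104]
1mm press in tool units [0.002  0.     0.0063]
```

Step 1 mm at a time around expected contact.

Request:
{"name": "servo_tool", "arguments": {
  "increments": [
    [[0.001, 0, 0.003], [0, 0, 0]],
    [[0.002, 0, 0.006], [0, 0, 0]],
    [[0.003, 0, 0.009], [0, 0, 0]],
    [[0.004, 0, 0.013], [0, 0, 0]],
    [[0.004, 0, 0.013], [0, 0, 0]]
  ]
}}

```text
clock: 18.62
tool_pos: [0.4358, -0.1509, 0.1532]
tcp_rot: [-3.141, -0.238, -0.161]
ft_force: [-2.4, 0.3, 1.7]
opening: 0.0386
```

```bash
python3 -c "
from h import *
go2(-.002)"
```

```text
t 18.6167 pos [ 0.4358 -0.1509  0.1532] rpy [-3.1407 -0.2379 -0.1609] F [-2.4455  0.2825  1.7059] op 0.0386150420120324
shift [ 0.0038 -0.0007  0.0149] turn [-0.0003  0.0001 -0.0001]
seat h 0.00029538373145970723 lat [0.0001 0.0001] tank-nip angle 0.013426216776489332 F nip [-1.2054  0.1121 -2.7394] q [ 0.5653  0.1187 -0.3277  2.2392  0.0335  0.5532 -1.5137]
1mm press in tool units [0.002  0.     0.0063]
```

Request:
{"name": "servo_tool", "arguments": {
  "increments": [
    [[0.001, 0, 0.004], [0, 0, 0]],
    [[0.002, 0, 0.008], [0, 0, 0]],
    [[0.003, 0, 0.012], [0, 0, 0]],
    [[0.004, 0, 0.016], [0, 0, 0]],
    [[0.005, 0, 0.019], [0, 0, 0]]
  ]
}}

```text
clock: 19.03
tool_pos: [0.4374, -0.1512, 0.1508]
tcp_rot: [-3.141, -0.238, -0.161]
ft_force: [-5.9, 1.1, 7.5]
opening: 0.0392
```

```bash
python3 -c "
from h import *
go2(-.006)"
```

```text
t 19.0333 pos [ 0.4374 -0.1512  0.1508] rpy [-3.1409 -0.2384 -0.1608] F [-5.9369  1.093   7.4702] op 0.03922852872553704
shift [ 0.0056 -0.0008  0.0227] turn [-0.0002 -0.0001 -0.0001]
seat h -0.002506959929126113 lat [0.0003 0.0001] tank-nip angle 0.025036463590798808 F nip [-1.2427 -0.1297 -9.5228] q [ 0.563   0.1249 -0.3269  2.2392  0.0382  0.5467 -1.5186]
1mm press in tool units [0.002  0.     0.0063]
```

Request:
{"name": "servo_tool", "arguments": {
  "increments": [
    [[0.001, 0, 0.005], [0, 0, 0]],
    [[0.002, 0, 0.01], [0, 0, 0]],
    [[0.004, 0, 0.015], [0, 0, 0]],
    [[0.005, 0, 0.02], [0, 0, 0]],
    [[0.006, 0, 0.023], [0, 0, 0]]
  ]
}}

```text
clock: 19.45
tool_pos: [0.4393, -0.1515, 0.1476]
tcp_rot: [-3.141, -0.239, -0.161]
ft_force: [-2.9, 0.8, 4.5]
opening: 0.039
```

```bash
python3 -c "
from h import *
go2(-.0095)"
```

```text
t 19.45 pos [ 0.4393 -0.1515  0.1476] rpy [-3.1408 -0.2391 -0.1608] F [-2.875   0.8054  4.5269] op 0.03900796324465734
shift [ 0.0051 -0.0008  0.0204] turn [-0.0002 -0.0003 -0.0001]
seat h -0.006341649751206554 lat [0.0003 0.0001] tank-nip angle 0.05932878247984202 F nip [-0.1643 -0.3354 -5.41  ] q [ 0.5602  0.1333 -0.3258  2.2395  0.0439  0.5378 -1.5244]
1mm press in tool units [0.002  0.     0.0063]
```

Request:
{"name": "servo_tool", "arguments": {
  "increments": [
    [[0.001, 0, 0.005], [0, 0, 0]],
    [[0.002, 0, 0.01], [0, 0, 0]],
    [[0.004, 0, 0.015], [0, 0, 0]],
    [[0.005, 0, 0.02], [0, 0, 0]],
    [[0.006, 0, 0.023], [0, 0, 0]]
  ]
}}

```text
clock: 19.87
tool_pos: [0.4413, -0.1517, 0.1442]
tcp_rot: [-3.141, -0.239, -0.161]
ft_force: [-0.2, 0.3, 2.0]
opening: 0.0389
```

```bash
python3 -c "
from h import *
go2(-.012)"
```

```text
t 19.8667 pos [ 0.4413 -0.1517  0.1442] rpy [-3.1406 -0.2393 -0.1607] F [-0.1709  0.318   2.0175] op 0.03891687168046283
shift [ 0.0028 -0.0005  0.0116] turn [-0.0003 -0.0004 -0.0001]
seat h -0.01020713039099102 lat [0.0002 0.    ] tank-nip angle 0.07158276920109047 F nip [ 0.8669 -0.2866 -1.8349] q [ 0.5572  0.1419 -0.3245  2.2395  0.0497  0.5294 -1.5302]
1mm press in tool units [0.002  0.     0.0063]
```

Request:
{"name": "servo_tool", "arguments": {
  "increments": [
    [[0.001, 0, 0.003], [0, 0, 0]],
    [[0.002, 0, 0.006], [0, 0, 0]],
    [[0.003, 0, 0.009], [0, 0, 0]],
    [[0.003, 0, 0.012], [0, 0, 0]],
    [[0.003, 0, 0.013], [0, 0, 0]]
  ]
}}

```text
clock: 20.28
tool_pos: [0.442, -0.1519, 0.1427]
tcp_rot: [-3.141, -0.239, -0.161]
ft_force: [-1.9, 0.5, 6.0]
opening: 0.039
```

Request:
{"name": "servo_tool", "arguments": {
  "increments": [
    [[0, 0, 0], [0, 0, 0]],
    [[0, 0, 0], [0, 0, 0]],
    [[0, 0, 0], [0, 0, 0]],
    [[0, 0, 0], [0, 0, 0]],
    [[0, 0, 0], [0, 0, 0]]
  ]
}}

```text
clock: 20.7
tool_pos: [0.442, -0.1519, 0.1427]
tcp_rot: [-3.141, -0.239, -0.161]
ft_force: [-1.7, 0.6, 5.0]
opening: 0.0393
```

```bash
python3 -c "
from h import *
go2(-.0125)
s=robot.capture('scene'); cv2.imwrite('pics/scene12.png',s);cv2.imwrite('pics/e12.png',cv2.resize(s[220:300,90:170],None,fx=7,fy=7,interpolation=2))"
```

```text
t 20.7 pos [ 0.442  -0.1519  0.1427] rpy [-3.1408 -0.2393 -0.1608] F [-1.746   0.6402  4.9791] op 0.03930082226350382
shift [ 0.0015 -0.0007  0.0041] turn [-0.0002 -0.0004 -0.0001]
seat h -0.011839501723870011 lat [0.     0.0001] tank-nip angle 0.07092940169420994 F nip [ 1.0447 -0.3528 -5.1994] q [ 0.5556  0.1455 -0.3237  2.2397  0.0528  0.5257 -1.5334]
1mm press in tool units [0.002  0.     0.0063]
```

View pics/e12.png

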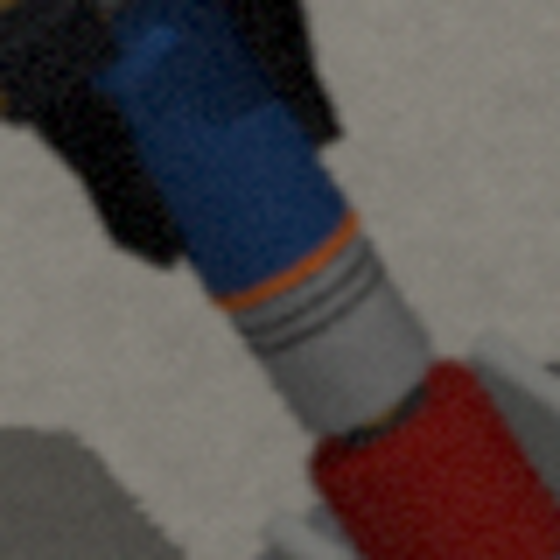

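Request:
{"name": "servo_tool", "arguments": {
  "increments": [
    [[0.001, 0, 0.002], [0, 0, 0]],
    [[0.001, 0, 0.003], [0, 0, 0]],
    [[0.001, 0, 0.003], [0, 0, 0]],
    [[0.001, 0, 0.003], [0, 0, 0]],
    [[0.001, 0, 0.003], [0, 0, 0]]
  ]
}}

```text
clock: 21.17
tool_pos: [0.4422, -0.1519, 0.1424]
tcp_rot: [-3.141, -0.239, -0.161]
ft_force: [-2.3, 1.3, 6.3]
opening: 0.039
```

Request:
{"name": "servo_tool", "arguments": {
  "increments": [
    [[0, 0, 0], [0, 0, 0]],
    [[0, 0, 0], [0, 0, 0]],
    [[0, 0, 0], [0, 0, 0]],
    [[0, 0, 0], [0, 0, 0]],
    [[0, 0, 0], [0, 0, 0]]
  ]
}}

```text
clock: 21.58
tool_pos: [0.4422, -0.1519, 0.1424]
tcp_rot: [-3.141, -0.239, -0.161]
ft_force: [-1.9, 0.8, 7.8]
opening: 0.0391
```

Request:
{"name": "servo_tool", "arguments": {
  "increments": [
    [[0, 0, 0], [0, 0, 0]],
    [[0, 0, 0], [0, 0, 0]],
    [[0, 0, 0], [0, 0, 0]],
    [[0, 0, 0], [0, 0, 0]],
    [[0, 0, 0], [0, 0, 0]]
  ]
}}

```text
clock: 22.0
tool_pos: [0.4422, -0.1519, 0.1424]
tcp_rot: [-3.141, -0.239, -0.161]
ft_force: [-1.8, 0.0, 7.3]
opening: 0.0387
```

```bash
python3 -c "
from h import *
go2(-.0125)
t=robot.capture('top'); cv2.imwrite('pics/top13.png',t)
go2(-.0125)"
```

```text
t 22.0 pos [ 0.4422 -0.1519  0.1424] rpy [-3.1409 -0.2392 -0.1608] F [-1.7529  0.0473  7.2685] op 0.03874043074198427
shift [ 0.0006 -0.0008  0.0018] turn [-0.0002 -0.0004 -0.0001]
seat h -0.01220551267943883 lat [0.     0.0001] tank-nip angle 0.06817675951007902 F nip [ 2.316   0.2336 -7.1055] q [ 0.5552  0.1464 -0.3235  2.2396  0.0535  0.5251 -1.5342]
1mm press in tool units [0.002  0.     0.0063]
t 22.05 pos [ 0.4422 -0.152   0.1424] rpy [-3.1409 -0.2392 -0.1609] F [-2.2452 -0.2467  6.7777] op 0.03924600459048803
shift [ 0.0006 -0.0009  0.0018] turn [-0.0002 -0.0004 -0.0001]
seat h -0.012207459910901938 lat [0.     0.0001] tank-nip angle 0.06893797662237157 F nip [ 1.6853  0.6025 -6.9163] q [ 0.5552  0.1464 -0.3235  2.2396  0.0535  0.5251 -1.5342]
1mm press in tool units [0.002  0.     0.0063]
```

View pics/top13.png

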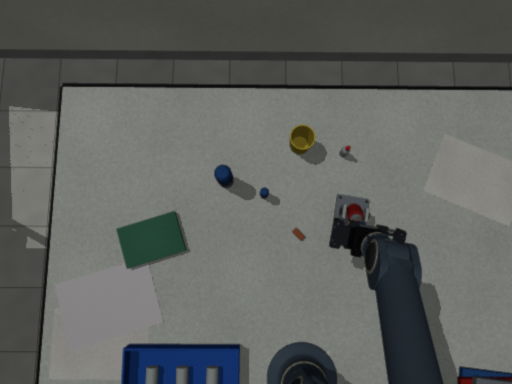

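```bash
python3 -c "
from rig import robot
print(robot.close_job())"
```

```text
the job is handed in; nothing more can be done
None
```

I picked up the mid-sized blue tank, set it on the leaning nipple and pressed it past the click. I handed the job in at 22.05 s, still gripping with the 50 N command; no verdict was reported.

**Regrasp:** the first grasp, with the hand in line with the tank, could not make the press. Joints 4 and 6 were close to their limits, and the pressed pose worked out beyond joint 6's. I set the tank down upright on free desk and gripped it again with the hand pitched about 18° to it. After that the whole approach stayed inside the joint limits.

**Last checks:**
- **Contact:** it came about where the images had placed the tip.
- **Press force:** it rose to about 12 N at 2.5 mm, fell to about 8 N at 6.3 mm and 5 N at 10.2 mm. It then rose to about 10 N at the final 12.2 mm. This follows the given spring, so I saw no sign of the tank slipping in the fingers.
- **Tilt:** the tank's axis, worked out from the hand pose, lies within 0.1° of the nipple axis I measured (31.5° lean). That measurement itself is good to only about 2°. The tank and nipple looked parallel in the picture taken just before the last 0.4 mm of pressing.
- **Other objects:** in the last top view, the eraser, pot, glue stick and book show in their original places.

**What disagreed:** a sideways force of 3–4 N built up during the press, so the lean is probably slightly off. Estimates of the lean from the images ranged from about 31° to 35°.

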